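# Lock the iron last in the cobbler's bench jack

## Task

Lock the iron last into the bench jack: first push the grooved cross pin fully home through the fork until it stops, then take the small hairpin clip out of its wooden rack, press it legs-down over the narrow groove that now shows at the far end of the pin, close beside the fork, until it snaps round the groove, and let go. Feel your way and do not force anything: never load the jack, the pin or the clip with more than 25 N, and leave the big clip and everything else on the bench where it is.

Things in the scene. Friction and masses are not known exactly. Their poses are not given: they have to be found in the camera images.
- jack: Fixed dark-steel bench jack. Origin: centre of the underside of its 100 x 110 x 12 mm base, z up. A steel fork on it (cheeks 44 mm long in x, 10 mm thick, tops at z = 95 mm, outer faces 27 mm to either side of the fork's own middle) holds the arm of an iron last that runs to +x; its shoe-shaped sole spans x 123 to 321 mm, 119 mm high. The cross pin runs along y at x = 0, z = 75 mm.
- pin_line (a point): Point on the pin axis above the middle of the jack's base; axes as the jack. NOT measured: the fork, with its pin, is clamped on a slideway along jack y, its middle up to 8 mm to either side of this point, different each time; it does not move when pushed gently. With the pin home, 6.5 mm of the groove's waist stands free just outside the fork's +y face, mid-gap 30.25 mm from the fork's middle.
- pin (a joint): How far the cross pin is drawn out of the fork, m: 0 = fully home at its stop (needed: below 0.002), at most 0.034. Push the round head (28 mm across, 10 mm thick), on the -y side, towards jack +y; its end face is 69.25 mm plus this value from the fork's middle. Friction about 3 N, no spring. Pin 16 mm thick, groove waist 9 mm, end collar beyond the groove 8 mm long, 16 mm across. Not home = gap narrower.
- clip: Small steel hairpin clip with black rubber grip tab, 54 g, 84 mm tall, standing legs-down in its rack. Origin: the point between the legs where the pin axis lies once snapped on; z up to the tab, x thin direction (goes along the pin axis), legs in the y-z plane. Wire 4.5 mm thick; tips 20 mm below the origin, 15.5 mm apart inside; a middle stop meets the waist 2 mm past the seat.
- clip_grip (a point): Grasp point on the clip, 52 mm above its origin, middle of the grip tab, which is 12 mm thick (clip x), 22 mm wide (clip y) and reaches from 33 to 64 mm above the origin. Same axes as the clip.
- leg_a (a joint): Spring leg of the clip on its +y side: 0 = closed, grows as sprung open (rad), springs back by itself. The legs narrow to 2.3 mm apart at a throat 7 mm below the clip's origin and must open about 0.1 each to pass the 9 mm waist: pressing takes 8 to 15 N, then it snaps in. Below 0.06 when seated.
- leg_b (a joint): The same for the leg on the -y side.
- rack: Small fixed wooden block, 40 x 55 x 34 mm, origin under its centre, with a 6 mm wide, 24 mm deep slot along its y in which the small clip stands loosely (it may lean 5 degrees).
- bigrack: The like fixed block for the big clip, 44 x 64 x 40 mm. The two blocks may change places.
- bigclip: A bigger hairpin clip (115 mm tall, for another pin) with the same sort of grip tab; leave it in its block. Origin between its legs, z up.
- hammer: Cobbler's hammer lying on the bench; leave it.
- awl: Awl lying on the bench, 150 mm; leave it.
- gluetin: Glue tin, 76 mm across, 95 mm tall, standing on the bench; leave it.
- nailbox: Open cardboard nail box, 70 x 100 x 50 mm; leave it.
- washer: Steel washer, 32 mm across, 6 mm thick, lying near the jack; leave it.
- marker: White marking pen, 12 mm thick, 112 mm long, lying near the jack; leave it.
- woodlast: Wooden shoe last lying on the bench, up to 60 mm high; leave it.

How it is judged:
On the way, in this order (a step that is already met when the one before it is completed fails the run):
1. the pin is pushed fully home (value of joint pin below 0.002 m), for 0.2 s.
2. the clip is snapped round the groove of the pin that is home (value of joint pin below 0.002 m and x of clip in the frame of jack between -0.003 and 0.003 m and z of clip in the frame of jack between 0.072 and 0.078 m and y of clip in the frame of jack between 0.0205 and 0.04 m and angle between the x axis of clip and the y axis of jack, either way round below 0.2 rad and value of joint each of leg_a, leg_b below 0.06 rad), for 0.2 s.
At the end, for the whole second after the job is handed in: The pin is within 2 mm of its stop and the small clip rests in its groove: clip origin within 3 mm of the pin axis (sideways and in height), 20.5 to 40 mm to the +y side of the jack's middle, clip x axis within 0.2 rad of the pin axis, both legs below 0.06 rad (all of step 2 and linear speed of clip below 0.02 m/s); the robot touches nothing.
It fails at once if the clip is pressed on the jack or pin with more than 25 N (contact force between clip and jack above 25 N).
It fails at once if the robot pushes the jack or pin with more than 25 N (contact force between the arm and jack above 25 N).
It fails at once if the fingers push the jack or pin with more than 25 N (contact force between the fingers and jack above 25 N).
It fails at once if a bystander is moved by more than 25 mm (distance of any of bigclip, hammer, awl, gluetin, nailbox, washer, marker, woodlast from where it was at the start of the episode above 0.025 m).
It also fails if it takes over 61 s, if anything falls off the work surface, if the arm or the gripper's body presses on something with over 40 N, if the wrist force passes 120 N, or if a joint passes its speed limit or range.

## Robot

A 6-joint arm with a two-finger parallel gripper is mounted at the origin on the work surface. World frame = base frame: x ahead of the robot, y to its left, z up, the work surface at z = 0. Lengths are in m, angles in rad, forces in N, time in s.
With the tool pointing down it reaches from about 0.425 to 0.95 m from the base axis. Payload 14.7 kg.
Tool frame: the origin (TCP) lies at the very end of the fingers, on their centre line; the grasp point (between the pads) lies behind it (bot.grip_depth is the z of the grasp point in the tool frame, in m); z points along the fingers, y is the direction in which the jaws open and shut (so a half turn about z gives the same grasp; the last joint's range is limited). The gripper opens to 85 mm and grips with 20 to 120 N. Pads are 22 mm wide; open, the fingers measure 114 mm over their backs; the gripper's body (76 mm by 85 mm) begins 54 mm behind the grasp point. The pads swing forward as they close: fully open they stand 13 mm farther back than shut.
Start: joints at [1.061, 0.48, 1.596, -0, 1.065, -0.047], TCP at [0.29, 0.582, 0.231] pointing down, gripper open.
Joint ranges: [-2.75, 2.75], [-0.82, 2.05], [0.23, 2.67], [-1.56, 4.7], [0.09, 2.69], [-2.92, 2.92]. Speed limits (rad/s): [1.89, 1.89, 2.39, 3.01, 3.01, 3.01].

## Interface

Orientations are given as a rotation vector (axis times angle).
In Python, from plant import observe, imaging, ticket, bot gives the robot as it stands. The module is installed in compiled form; this text tells all that it offers.
- The arm moves only by the tool drive_tool, never from a script. Its argument "motion" is a list that holds one entry, the list of rows, each a list of 5 numbers: the shift along the tool's x, y, z in cm, then the turn about the tool's z in rad, then the opening, from 0 (shut) to 1 (fully open). A call has 1 to 20 rows; each row shifts and turns the pose as measured when the row begins, along the tool's axes as they then stand; what a row does not reach is not made up. A row lasts 1/8 s, in which the tool goes at most 62.5 mm and 10.7 degrees, less where a joint would pass 70% of its speed; a pose out of reach is approached as far as the arm can. A call is refused whole if a number of a shift passes 6.25 or a number of a turn 0.188, either way. A call with a gripper value outside its range is refused whole. The fingers move at their own pace and stop on an object; the grip force is fixed at half the most. Time passes only in rows, so rows that do not move let the fingers close. It gives the time, the measured TCP pose, the force and the opening at its end, in the units of the state.
- observe(): the state, without advancing time (a new reading comes with each control period).
- imaging.get_image(name): name is "side" or "top" or "wrist"; returns (picture, depth): 384x512x3 uint8, blue, green, red; 384x512 float32, m along the optical axis (not along the pixel's ray), 0 where there is no reading.
- imaging.camera_params(name): a dict with "intrinsics" (3x3 intrinsics, pixels), "R" (3x3) and "t" (3): a world point X has camera coordinates R X + t. Camera axes: x right, y down, z forward; pixel columns grow to the right and rows downward; lengths in m; the calibration is good to about 2 mm. The wrist camera is an equidistant fisheye: a pixel r from the principal point sees the ray r / f radians off the axis. A picture is of the moment at which its call begins: read the wrist's pose just before it. camera_params takes no time and is no camera call; for the wrist camera it gives the pose at the moment of the call.
- ticket.sign_off(): hands the job in, once; it reports no verdict.
Trained networks look in the newest picture that a camera, given by its name, has taken for a name from the list of things; names that differ only in an ending like _2 or _b are one class to them, and where a whole thing is asked for, a point or a joint stands for the part that bears it (a point fixed in the world has none). Each returns a list of dicts, best first, with "p" (0 to 1); they miss things now and then, are a little off and sometimes report something else, mostly with a low value. They report only what shows in the picture. A call takes as long as a camera call.
- imaging.search_frame(query, camera): "point" ([x, y, z] in m, in the coordinates of the camera as it stood for that picture, good to about 4 mm: the middle of the surface that is visible of it).
- imaging.trace(query, camera): "mask" (384x512 bool, what is visible of it).
The state is a dict: "clock": time; "joint_positions": joint angles; "joint_velocities": joint speeds; "joint_torque": joint torques, N m; "position": TCP position; "ee_rot": TCP orientation; "ft_force": force on the tool from outside, world axes, zero at the start; "wrist_torque": the same for the moment, N m; "gripper_width": opening from 0.0 (shut) to 1.0 (fully open).
Only numpy, scipy, OpenCV 4.12 (cv2) and the standard library are available. Lean on these libraries where they do the work, as an engineer would, in place of code of your own. Each camera call takes 0.05 s, during which the arm holds its last target.

## Working session

There is one attempt and no reset: what is moved stays moved. The work goes in short steps, Python scripts to look and compute and a tool call to move; the robot and the scene stay as the last step left them, time stands still between calls to the robot, and variables do not carry over. Pictures are saved under pics/ and viewed, and the job is handed in when it is done.

Besides the shell and the picture viewer there is one more tool, called in YAML: its name, and indented under it one key for each argument. drive_tool: Moves the arm, as the interface text tells. Its arguments: {"type":"object","properties":{"motion":{"type":"array","items":{"type":"array","items":{"type":"array","items":{"type":"number"}}}}},"required":["motion"]}

```bash
ls; mkdir -p pics; cat > h.py <<'E'
import numpy as np, cv2
from scipy.spatial.transform import Rotation as Rn
from plant import observe, imaging, ticket, bot
def w(p,c):
    return c["R"].T@(np.asarray(p)-c["t"])
def proj(X,c):
    q=c["R"]@np.asarray(X)+c["t"]; k=c["intrinsics"]@q; return k[:2]/k[2]
def cloud(d,c,mask=None):
    v,u=np.nonzero((d>0)&(mask if mask is not None else True))
    z=d[v,u];K=c["intrinsics"]
    P=np.stack([(u-K[0,2])/K[0,0]*z,(v-K[1,2])/K[1,1]*z,z],1)
    return (P-c["t"])@c["R"],u,v
E
python3 - <<'E'
from h import *
s=observe();print({k:np.round(v,4) for k,v in s.items()});print(bot.grip_depth)
for n in("side","top","wrist"):
    c=imaging.camera_params(n);im,d=imaging.get_image(n);cv2.imwrite(f"pics/{n}0.png",im);np.savez(f"{n}0.npz",im=im,d=d,**c)
    print(n,c)
    for q in("jack","pin","clip","rack","bigrack","bigclip"):
        if n=="wrist": continue
        print(n,q,[(round(r["p"],2),np.round(w(r["point"],c),3)) for r in imaging.search_frame(q,n)][:3])
E
```

```text
pics
{'clock': np.float64(0.0), 'joint_positions': array([ 1.0614,  0.4809,  1.5969, -0.    ,  1.0651, -0.0466]), 'joint_velocities': array([-0.0008,  0.0023, -0.0004, -0.0004, -0.0009,  0.0004]), 'joint_torque': array([-8.40000e-03, -9.50656e+01, -4.30178e+01, -8.00000e-04,
        1.21000e-02, -0.00000e+00]), 'position': array([0.29  , 0.5813, 0.2307]), 'ee_rot': array([-7.2040e-01, -3.0575e+00,  1.9000e-03]), 'ft_force': array([ 0.0405, -0.6543,  0.1883]), 'wrist_torque': array([ 0.0454, -0.0342, -0.0017]), 'gripper_width': np.float64(1.0019)}
-0.0187
side {'intrinsics': array([[355.69871714,   0.        , 254.05030011],
       [  0.        , 355.69871714, 193.68658005],
       [  0.        ,   0.        ,   1.        ]]), 'R': array([[ 9.37329119e-01, -3.48445262e-01,  1.49205467e-04],
       [-2.02190662e-01, -5.44248116e-01, -8.14194648e-01],
       [ 2.83783472e-01,  7.63138184e-01, -5.80591985e-01]]), 't': array([-0.50094953,  0.18650731,  1.01622944])}
side jack [(0.66, array([0.605, 0.004, 0.081]))]
side pin [(0.43, array([ 0.506, -0.043,  0.081]))]
side clip [(0.48, array(
[... 689 characters left out ...]
1])), (0.26, array([0.499, 0.384, 0.096]))]
top clip [(0.43, array([0.513, 0.229, 0.098]))]
top rack [(0.63, array([0.511, 0.228, 0.032])), (0.2, array([ 0.509, -0.02 ,  0.078]))]
top bigrack [(0.77, array([ 0.524, -0.227,  0.042]))]
top bigclip [(0.51, array([0.646, 0.006, 0.116]))]
wrist {'intrinsics': array([[297.31863964,   0.        , 255.86818979],
       [  0.        , 297.31863964, 191.85496352],
       [  0.        ,   0.        ,   1.        ]]), 'R': array([[ 4.46782670e-01,  8.94642318e-01, -6.07638877e-04],
       [ 8.59745022e-01, -4.29166981e-01,  2.76864947e-01],
       [ 2.47434319e-01, -1.24220875e-01, -9.60908649e-01]]), 't': array([-0.65026814, -0.03556055,  0.37822401])}
```

View pics/side0.png

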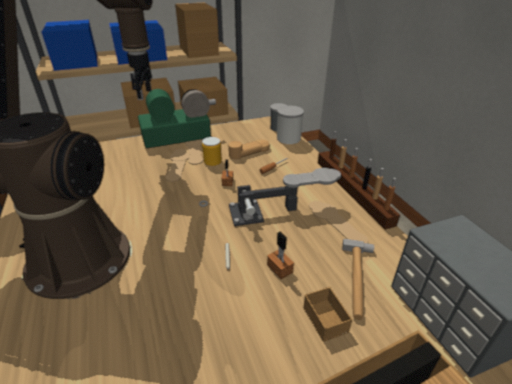

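View pics/top0.png

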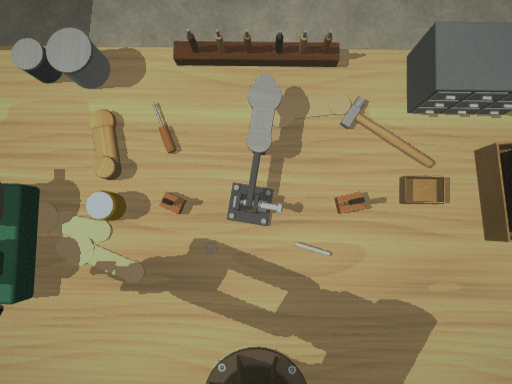

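View pics/wrist0.png

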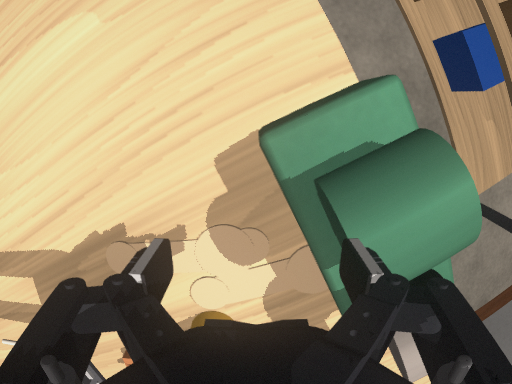

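```bash
python3 - <<'E'
from h import *
z=np.load("top0.npz");im=z["im"]
cv2.imwrite("pics/crop_jack.png",cv2.resize(im[170:240,215:305],None,fx=8,fy=8,interpolation=cv2.INTER_CUBIC))
cv2.imwrite("pics/crop_rack.png",cv2.resize(im[180:225,145:205],None,fx=10,fy=10,interpolation=cv2.INTER_CUBIC))
P,u,v=cloud(z["d"],z)
for name,lo,hi in(("fork top",.088,.102),("sole",.112,.126),("base",.006,.018)):
    m=(P[:,2]>lo)&(P[:,2]<hi)&(u>215)&(u<300)&(v>60)&(v<235)
    Q=P[m];
    r=cv2.minAreaRect(Q[:,:2].astype(np.float32)*1000);print(name,m.sum(),r,Q[:,2].mean())
m=(P[:,2]>.055)&(P[:,2]<.1)&(u>255)&(u<290)&(v>195)&(v<220)
print(np.round(np.c_[P[m],u[m],v[m]],3)[::2])
m=(P[:,2]>.022)&(u>150)&(u<195)&(v>185)&(v<220)
Q=P[m];print("rack");
mm=(Q[:,2]<.04);print(cv2.minAreaRect(Q[mm,:2].astype(np.float32)*1000),Q[mm].mean(0))
print(np.round(np.c_[Q,u[m],v[m]][Q[:,2]>.045],3))
wc=imaging.camera_params("wrist");s=observe()
R=Rn.from_rotvec(s["ee_rot"]).as_matrix()
print("cam in tool",R.T@(-wc["R"].T@wc["t"]-s["position"]),"\n",R.T@wc["R"].T,"\n",R)
E
```

```text
fork top 467 ((563.6412963867188, -5.662712097167969), (113.84774780273438, 148.4733123779297), 81.86807250976562) 0.09206555810535508
sole 1902 ((734.3590698242188, -7.029071807861328), (81.62934875488281, 195.6243133544922), 88.84607696533203) 0.11955393048377659
base 1289 ((670.2225952148438, 10.820228576660156), (458.114013671875, 227.6808624267578), 0.7417829632759094) 0.01133116440847232
[[ 5.31e-01  8.00e-03  9.30e-02  2.56e+02  1.96e+02]
 [ 5.31e-01  3.00e-03  9.40e-02  2.58e+02  1.96e+02]
 [ 5.28e-01  5.00e-03  9.40e-02  2.57e+02  1.97e+02]
 [ 5.26e-01  8.00e-03  9.40e-02  2.56e+02  1.98e+02]
 [ 5.26e-01  3.00e-03  9.50e-02  2.58e+02  1.98e+02]
 [ 5.23e-01  5.00e-03  9.90e-02  2.57e+02  1.99e+02]
 [ 5.21e-01  8.00e-03  9.50e-02  2.56e+02  2.00e+02]
 [ 5.22e-01  3.00e-03  7.10e-02  2.58e+02  2.00e+02]
 [ 5.18e-01  5.00e-03  9.40e-02  2.57e+02  2.01e+02]
 [ 5.19e-01  0.00e+00  7.90e-02  2.59e+02  2.01e+02]
 [ 5.16e-01  5.00e-03  9.50e-02  2.57e+02  2.02e+02]
 [ 5.17e-01  0.00e+00  8.50e-02  2.59e+02  2.02e+02]
 [ 5.17e-01 -5.00e-03  7.80e-02  2.61e+02  2.02e+02]
 [ 5.17e-01 -1
[... 7156 characters left out ...]
]
 [5.09e-01 2.22e-01 9.10e-02 1.70e+02 2.03e+02]
 [5.10e-01 2.22e-01 8.10e-02 1.71e+02 2.03e+02]
 [5.10e-01 2.21e-01 7.10e-02 1.72e+02 2.03e+02]
 [5.06e-01 2.27e-01 9.10e-02 1.68e+02 2.04e+02]
 [5.06e-01 2.24e-01 9.20e-02 1.69e+02 2.04e+02]
 [5.07e-01 2.23e-01 8.50e-02 1.70e+02 2.04e+02]
 [5.07e-01 2.23e-01 7.70e-02 1.71e+02 2.04e+02]]
cam in tool [ 0.07030374  0.00054021 -0.14158853] 
 [[-3.82756544e-04 -9.60919674e-01 -2.76827081e-01]
 [ 9.99999752e-01 -2.04081685e-04 -6.74248853e-04]
 [ 5.91403651e-04 -2.76827271e-01  9.60919514e-01]] 
 [[-8.94813488e-01  4.46440165e-01  2.83062576e-05]
 [ 4.46440164e-01  8.94813488e-01 -3.08144253e-05]
 [-3.90856182e-05 -1.49361131e-05 -9.99999999e-01]]
```

```bash
python3 -c "
import cv2
cv2.imwrite('pics/cs.png',cv2.resize(cv2.imread('pics/side0.png')[150:235,200:300],None,fx=8,fy=7,interpolation=2))"
```

```text
(no output)
```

View pics/crop_jack.png

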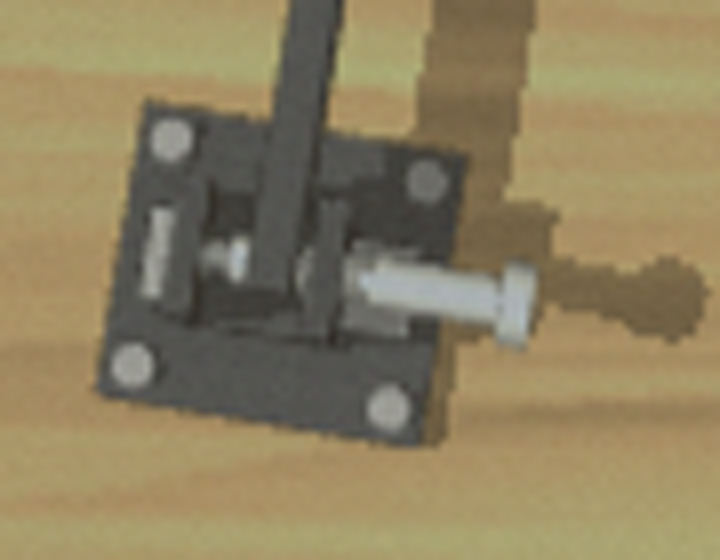

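View pics/crop_rack.png

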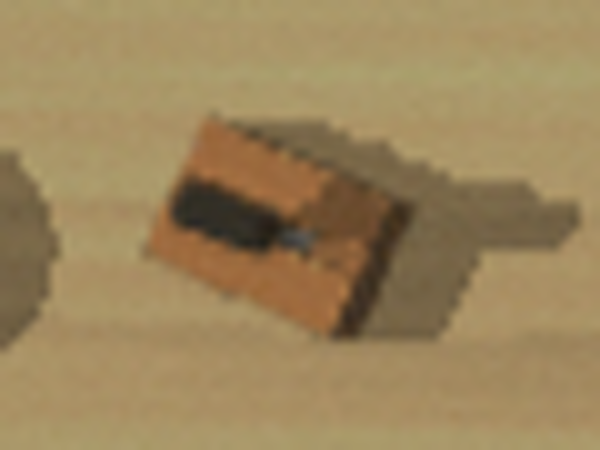

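View pics/cs.png

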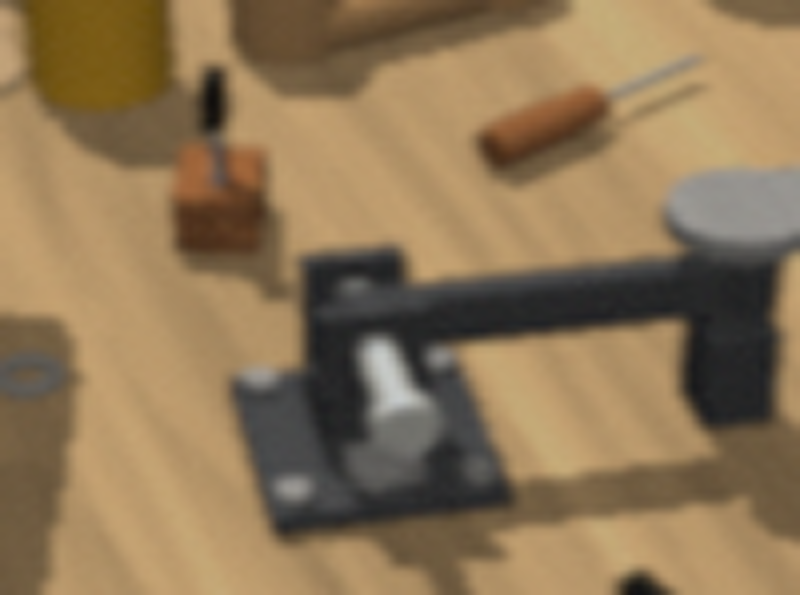

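```bash
python3 - <<'E'
from h import *
def ray(c,u,v,z):
    K=c["intrinsics"];d=c["R"].T@np.array([(u-K[0,2])/K[0,0],(v-K[1,2])/K[1,1],1]);o=-c["R"].T@c["t"]
    return (o+d*(z-o[2])/d[2])[:2]
c=np.load("top0.npz")
cor=[(148,102),(468,155),(432,445),(97,392)]
B=np.array([ray(c,215+(a+.5)/8-.5,170+(b+.5)/8-.5,.012) for a,b in cor]);print(B)
# jack coords: top-left=+x+y ; top-right=+x -y; br=-x -y; bl=-x +y
J=np.array([(50,55),(50,-55),(-50,-55),(-50,55)])/1000
o=B.mean(0);H=J.T@(B-o);th=np.arctan2(H[0,1]-H[1,0],H[0,0]+H[1,1]);print(o,np.degrees(th))
R=np.array([[np.cos(th),-np.sin(th)],[np.sin(th),np.cos(th)]]);print((B-o)@R-J)
P,u,v=cloud(c["d"],c)
for lab,z in (("all",c),("side",np.load("side0.npz"))):
    P,u,v=cloud(z["d"],z);q=(P[:,:2]-o)@R
    m=(abs(q[:,0])<.03)&(abs(q[:,1])<.1)&(P[:,2]>.055)&(P[:,2]<.11)
    if lab=="all":
        mm=m&(P[:,2]>.0905); 
        h,e=np.histogram(q[mm,1],np.arange(-.06,.06,.0025));print([(round(a,4),b) for a,b in zip(e,h) if b])
        mm=m&(P[:,2]>.0905)&(q[:,1]<0);print(q[mm].min(0),q[mm].max(0))
    mm=m&(q[:,1]<-.045)&(abs(q[:,0])<.02)
    print(lab,"head",q[mm].min(0),q[mm].max(0),P[mm,2].min(),P[mm,2].max(),np.round(np.sort(q[mm,1])[:20],4), q[mm].mean(0))
E
```

```text
[[ 0.57178149  0.07193012]
 [ 0.55614921 -0.03538413]
 [ 0.45950444 -0.02528905]
 [ 0.47455643  0.08638039]]
[0.51549789 0.02440933] -7.637516343011188
[[-0.00053148 -0.00042039]
 [-0.00176244  0.00113976]
 [ 0.00110847 -0.00169932]
 [ 0.00118545  0.00097995]]
[(np.float64(-0.0225), np.int64(1)), (np.float64(-0.02), np.int64(19)), (np.float64(-0.0175), np.int64(18)), (np.float64(-0.015), np.int64(16)), (np.float64(-0.0125), np.int64(16)), (np.float64(-0.01), np.int64(2)), (np.float64(-0.005), np.int64(11)), (np.float64(-0.0025), np.int64(7)), (np.float64(0.0), np.int64(7)), (np.float64(0.0025), np.int64(5)), (np.float64(0.005), np.int64(5)), (np.float64(0.0075), np.int64(5)), (np.float64(0.0225), np.int64(10)), (np.float64(0.025), np.int64(17)), (np.float64(0.0275), np.int64(17)), (np.float64(0.03), np.int64(17)), (np.float64(0.0325), np.int64(11))]
[-0.02245776 -0.07739491] [ 0.02863829 -0.00034105]
all head [-0.01487881 -0.07986653] [ 0.01280823 -0.04528455] 0.07385564658859363 0.09099207479750686 [-0.0799 -0.0795 -0.0793 -0.0791 -0.0788 -0.0788 -0.0784 -0.0782 -0.0782
 -0.0778 -0.0774 -0.0772 -0.077  -0.0768 -0.0767 -0.0764 -0.0762 -0.076
 -0.0758 -0.0758] [-0.0011449  -0.06478422]
side head [-0.01423212 -0.08268982] [ 0.01200399 -0.04504017] 0.06302713187696259 0.0899039909014961 [-0.0827 -0.0813 -0.0812 -0.081  -0.0809 -0.0808 -0.0806 -0.0804 -0.0804
 -0.0802 -0.0801 -0.08   -0.0798 -0.0796 -0.0796 -0.0792 -0.0792 -0.0792
 -0.0792 -0.0792] [-0.00190559 -0.07238511]
```

drive_tool:
  motion:
    - [[0,0,0,-0.165,0],[0,0,0,-0.165,0],[-2.5,-5.3,0,0,0],[-2.5,-5.3,0,0,0],[-2.5,-5.3,0,0,0],[-2.5,-5.3,0,0,0],[-2.5,-5.3,0,0,0],[-2.5,-5.3,0,0,0],[-2.5,-5.3,0,0,0],[-2.5,-5.3,0,0,0],[-2.5,-5.3,0,0,0],[-2.5,-5.3,0,0,0],[-2.5,-5.3,0,0,0],[-2.5,-5.3,0,0,0]]

```text
clock: 2.5
position: [0.5183, -0.1023, 0.2326]
ee_rot: [0.181, 3.128, 0.006]
ft_force: [1.5, 0.5, -0.1]
gripper_width: 0.001
```

```bash
cat >> h.py <<'E'
O=np.array([.5155,.0244]);TH=np.radians(-7.64)
def jack(x,y,z): 
    c,s=np.cos(TH),np.sin(TH);return np.array([O[0]+c*x-s*y,O[1]+s*x+c*y,z])
def tojack(p):
    c,s=np.cos(TH),np.sin(TH);d=np.asarray(p)[...,:2]-O
    return np.stack([c*d[...,0]+s*d[...,1],-s*d[...,0]+c*d[...,1],np.asarray(p)[...,2]],-1)
def st():
    s=observe();R=Rn.from_rotvec(s["ee_rot"]).as_matrix()
    print("t",s["clock"],"pos",np.round(s["position"],4),"jack",np.round(tojack(s["position"]),4),"yaw_y",np.round(np.degrees(np.arctan2(R[1,1],R[0,1])),2),"tilt",np.round(np.degrees(np.arccos(-R[2,2])),2),"F",np.round(s["ft_force"],1),"w",np.round(s["gripper_width"],3))
    return s,R
def go(T,yaw=None):
    s,R=st();print("cm tool",np.round(R.T@(np.asarray(T)-s["position"])*100,2))
    if yaw is not None:
        a=np.arctan2(R[1,1],R[0,1]);print("turn",np.round(-((np.radians(yaw)-a+np.pi)%(2*np.pi)-np.pi),3))
def wproj(X,c):
    q=(np.asarray(X)@c["R"].T+c["t"]);r=np.linalg.norm(q[...,:2],axis=-1);t=np.arctan2(r,q[...,2])
    K=c["intrinsics"];return np.stack([K[0,2]+K[0,0]*t*q[...,0]/r,K[1,2]+K[1,1]*t*q[...,1]/r],-1)
def wray(c,uv,z):
    K=c["intrinsics"];a=(np.asarray(uv,float)-K[:2,2])/K[0,0];t=np.linalg.norm(a)
    d=c["R"].T@np.array([*(a/t*np.sin(t)),np.cos(t)]);o=-c["R"].T@c["t"];return o+d*(z-o[2])/d[2]
def wcloud(d,c,uv=None):
    v,u=np.nonzero(d>0);z=d[v,u];K=c["intrinsics"]
    a=np.stack([u-K[0,2],v-K[1,2]],1)/K[0,0];t=np.linalg.norm(a,axis=1)+1e-9
    q=np.c_[a/t[:,None]*np.tan(t)[:,None]*z[:,None],z]
    return (q-c["t"])@c["R"],u,v
E
python3 - <<'E'
from h import *
go(jack(0,-.115,.068),82.36)
c=imaging.camera_params("wrist");im,d=imaging.get_image("wrist");np.savez("w1.npz",im=im,d=d,**c)
cv2.imwrite("pics/w1.png",cv2.resize(im,None,fx=1.5,fy=1.5))
E
```

```text
t 2.5 pos [ 0.5183 -0.1023  0.2326] jack [ 0.0196 -0.1252  0.2326] yaw_y 83.4 tilt 0.51 F [ 1.5  0.5 -0.1] w 0.001
cm tool [ 2.07  0.99 16.45]
turn 0.018
```

View pics/w1.png

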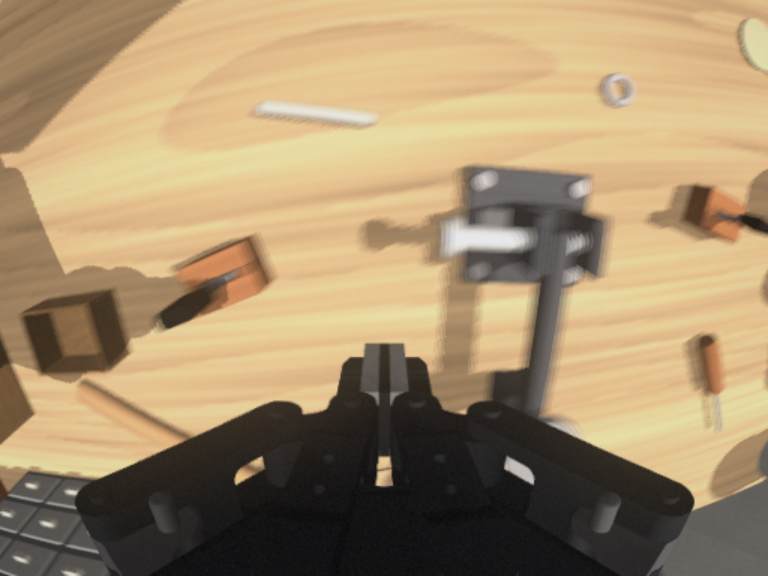

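```bash
python3 - <<'E'
from h import *
z=np.load("w1.npz");s,R=st()
P,u,v=wcloud(z["d"],z);T=(P-s["position"])@R
m=(abs(T[:,0])<.06)&(T[:,2]<.01)
for lo in np.arange(-.10,.01,.01):
    k=m&(T[:,2]>=lo)&(T[:,2]<lo+.01)
    if k.sum(): print(round(lo,3),k.sum(),T[k,1].min().round(3),T[k,1].max().round(3),"x",T[k,0].min().round(3),T[k,0].max().round(3))
# jack features
q=tojack(P)
for lab,k in(("top",(abs(q[:,0])<.03)&(q[:,2]>.0915)&(q[:,2]<.1)&(abs(q[:,1])<.06)),("head",(abs(q[:,0])<.02)&(q[:,2]>.06)&(q[:,1]<-.055)&(q[:,1]>-.1))):
    print(lab,k.sum(),q[k].min(0),q[k].max(0),q[k].mean(0)); h,e=np.histogram(q[k,1],np.arange(-.1,.06,.0025));print([(round(float(a),4),int(b)) for a,b in zip(e,h) if b])
E
```

```text
t 2.55 pos [ 0.5209 -0.1083  0.2328] jack [ 0.023  -0.1308  0.2328] yaw_y 83.33 tilt 0.61 F [ 1.7 -6.9 -0.7] w -0.001
-0.1 9832 -0.054 0.066 x -0.005 0.024
-0.09 9098 -0.056 0.068 x 0.001 0.022
-0.08 6858 -0.052 0.063 x -0.005 0.022
-0.07 3990 -0.044 0.056 x -0.006 0.021
-0.06 4541 -0.036 0.048 x -0.006 0.018
-0.05 2016 -0.029 0.04 x -0.009 0.018
-0.04 713 -0.011 0.023 x -0.008 0.016
-0.03 573 -0.007 0.02 x 0.009 0.015
-0.02 519 -0.007 0.02 x 0.009 0.015
-0.01 255 -0.007 0.019 x 0.009 0.015
top 746 [-0.0239369  -0.01944505  0.09150136] [0.02057689 0.03545379 0.09622549] [-0.00227546  0.0058487   0.09370136]
[(-0.02, 95), (-0.0175, 91), (-0.015, 97), (-0.0125, 92), (-0.01, 24), (0.0225, 20), (0.025, 99), (0.0275, 74), (0.03, 87), (0.0325, 65), (0.035, 2)]
head 9355 [-0.01643988 -0.09999598  0.06251394] [ 0.01999632 -0.05502935  0.33495117] [ 0.0087062  -0.08333234  0.29952146]
[(-0.1, 688), (-0.0975, 613), (-0.095, 521), (-0.0925, 618), (-0.09, 746), (-0.0875, 915), (-0.085, 1027), (-0.0825, 687), (-0.08, 837), (-0.0775, 765), (-0.075, 669), (-0.0725, 556), (-0.07, 348), (-0.0675, 174), (-0.065, 78), (-0.0625, 36), (-0.06, 40), (-0.0575, 37)]
```

```bash
python3 - <<'E'
from h import *
go(jack(0,-.115,.074),82.36)
E
```

```text
t 2.55 pos [ 0.5209 -0.1083  0.2328] jack [ 0.023  -0.1308  0.2328] yaw_y 83.33 tilt 0.61 F [ 1.7 -6.9 -0.7] w -0.001
cm tool [ 2.44  1.59 15.85]
turn 0.017
```

drive_tool:
  motion:
    - [[1.2,0.5,3,0.016,0],[1.2,0.5,5,0,0],[0,0,5,0,0],[0,0,2,0,0],[0,0,0,0,0]]

```text
clock: 3.18
position: [0.5018, -0.0987, 0.0797]
ee_rot: [0.216, 3.119, 0.0]
ft_force: [0.4, -0.3, 0.5]
gripper_width: 0.001
```

```bash
python3 - <<'E'
from h import *
go(jack(0,-.115,.074),82.36)
c=imaging.camera_params("wrist");im,d=imaging.get_image("wrist");np.savez("w2.npz",im=im,d=d,**c)
cv2.imwrite("pics/w2.png",cv2.resize(im,None,fx=1.5,fy=1.5))
st()
E
```

```text
t 3.175 pos [ 0.5018 -0.0987  0.0797] jack [ 0.0027 -0.1238  0.0797] yaw_y 82.07 tilt 0.86 F [ 0.4 -0.3  0.5] w 0.001
cm tool [0.29 0.88 0.56]
turn -0.005
t 3.225 pos [ 0.5022 -0.0988  0.0805] jack [ 0.0032 -0.1238  0.0805] yaw_y 82.07 tilt 0.93 F [ 0.   1.  -0.3] w 0.003
```

View pics/w2.png

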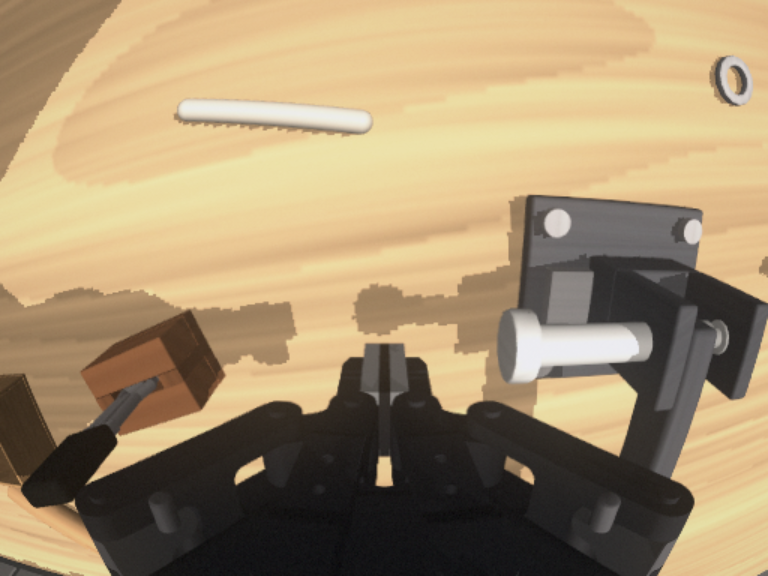

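```bash
python3 - <<'E'
from h import *
z=np.load("w2.npz");s,R=st()
P,u,v=wcloud(z["d"],z);q=tojack(P)
k=(u>330)&(u<362)&(v>205)&(v<255)&(q[:,2]>.05)&(q[:,2]<.1)
print("head",k.sum(),q[k].min(0),q[k].max(0)); 
f=k&(q[:,1]<np.percentile(q[k,1],30));print("face x",q[f,0].min(),q[f,0].max(),q[f,2].min(),q[f,2].max(),np.median(q[f,1]))
k=(u>362)&(u<420)&(v>215)&(v<245)&(q[:,2]>.05)&(q[:,2]<.1);
for y0 in(-.06,-.05,-.04,-.03):
    j=k&(abs(q[:,1]-y0)<.003);print(y0,j.sum(),q[j,0].min(),q[j,0].max(),q[j,2].max())
k=(q[:,2]>.09)&(q[:,2]<.1)&(abs(q[:,0])<.03)&(abs(q[:,1])<.06)
h,e=np.histogram(q[k,1],np.arange(-.04,.06,.0025));print([(round(float(a),4),int(b)) for a,b in zip(e,h) if b]);print(q[k].min(0),q[k].max(0))
# cheek edge direction
a=q[k];n=a[a[:,1]<0];print(np.polyfit(n[:,0],n[:,1],1))
E
```

```text
t 3.225 pos [ 0.5022 -0.0988  0.0805] jack [ 0.0032 -0.1238  0.0805] yaw_y 82.07 tilt 0.93 F [ 0.   1.  -0.3] w 0.003
head 1343 [-0.01669614 -0.07932488  0.06175293] [ 0.01048502 -0.0650978   0.08967537]
face x -0.01536177900867732 0.010485015138293769 0.06175292892025129 0.0880112089793032 -0.07882872479692944
-0.06 277 -0.010664912669892642 0.004008351640441331 0.08331323192831099
-0.05 252 -0.01043129934694403 0.00423390104594845 0.08292859350335685
-0.04 228 -0.010338549951084665 0.004315755545675072 0.083017493879867
-0.03 147 -0.010038954890032637 0.004212478404561688 0.08285713230666973
[(-0.0225, 1), (-0.02, 375), (-0.0175, 249), (-0.015, 234), (-0.0125, 214), (-0.01, 60), (-0.0025, 11), (0.0, 4), (0.0025, 10), (0.005, 4), (0.0225, 89), (0.025, 313), (0.0275, 165), (0.03, 142), (0.0325, 100), (0.035, 7)]
[-0.02432118 -0.02050481  0.09000158] [0.02546806 0.03595646 0.09564576]
[-0.00497684 -0.01512147]
```

drive_tool:
  motion:
    - [[0.6,1.5,0.6,0,0],[0,0.8,0,0,0],[0,0,0,0,0]]

```text
clock: 3.6
position: [0.501, -0.0736, 0.0767]
ee_rot: [0.215, 3.114, -0.001]
ft_force: [0.3, -0.5, -0.6]
gripper_width: 0.0
```

```bash
python3 - <<'E'
from h import *
go(jack(-.003,-.092,.074),82.36)
E
```

```text
t 3.6 pos [ 0.501  -0.0736  0.0767] jack [-0.0014 -0.099   0.0767] yaw_y 82.09 tilt 1.16 F [ 0.3 -0.5 -0.6] w 0.0
cm tool [0.17 0.7  0.26]
turn -0.005
```

drive_tool:
  motion:
    - [[0.15,0.3,0.2,0,0],[0,0.3,0,0,0],[0,0.3,0,0,0],[0,0.3,0,0,0]]

```text
clock: 4.1
position: [0.5018, -0.0613, 0.0752]
ee_rot: [0.215, 3.113, -0.002]
ft_force: [-0.9, -2.9, -0.6]
gripper_width: 0.001
```

```bash
python3 - <<'E'
from h import *
s,R=st();print(R[:,2],s["wrist_torque"])
E
```

```text
t 4.1 pos [ 0.5018 -0.0613  0.0752] jack [-0.0022 -0.0867  0.0752] yaw_y 82.1 tilt 1.24 F [-0.9 -2.9 -0.6] w 0.001
[ 0.02147743 -0.00267838 -0.99976575] [-0.55928694  0.10663279 -0.00874957]
```

drive_tool:
  motion:
    - [[0.05,0.3,0,0,0],[0,0.3,0,0,0]]

```text
clock: 4.35
position: [0.5026, -0.0551, 0.0753]
ee_rot: [0.215, 3.112, -0.002]
ft_force: [-0.4, -3.6, -0.4]
gripper_width: -0.001
```

drive_tool:
  motion:
    - [[0.05,0.2,0,0,0],[0,0.2,0,0,0]]

```text
clock: 4.6
position: [0.503, -0.0508, 0.0753]
ee_rot: [0.215, 3.111, -0.002]
ft_force: [1.3, -4.6, -1.1]
gripper_width: 0.001
```

drive_tool:
  motion:
    - [[0,0.2,0,0,0]]

```text
clock: 4.72
position: [0.5033, -0.0489, 0.0753]
ee_rot: [0.215, 3.111, -0.003]
ft_force: [-1.2, -17.2, -0.5]
gripper_width: -0.0
```

drive_tool:
  motion:
    - [[0,0,0,0,0],[0,0,0,0,0]]

```text
clock: 4.97
position: [0.5032, -0.0494, 0.0753]
ee_rot: [0.214, 3.111, -0.004]
ft_force: [0.8, -5.4, -1.2]
gripper_width: 0.002
```

```bash
python3 - <<'E'
from h import *
st()
E
```

```text
t 4.975 pos [ 0.5032 -0.0494  0.0753] jack [-0.0024 -0.0747  0.0753] yaw_y 82.13 tilt 1.32 F [ 0.8 -5.4 -1.2] w 0.002
```

drive_tool:
  motion:
    - [[0,-2,0,0,0.5],[0,-1,-3,0,0.5],[0,0,-6,0,0.5],[0,0,-4,0,0.5],[0,3,0,0,0.5],[0,0,0,0,0.5],[0,0,0,0,0.5]]

```text
clock: 5.85
position: [0.4984, -0.0475, 0.2092]
ee_rot: [0.215, 3.115, -0.0]
ft_force: [-0.7, 0.1, -0.1]
gripper_width: 0.501
```

```bash
python3 - <<'E'
from h import *
s,R=st()
c=imaging.camera_params("wrist");im,d=imaging.get_image("wrist");np.savez("w3.npz",im=im,d=d,**c)
cv2.imwrite("pics/w3.png",cv2.resize(im,None,fx=1.5,fy=1.5))
st()
P,u,v=wcloud(d,c);q=tojack(P)
k=(q[:,2]>.06)&(q[:,2]<.1)&(abs(q[:,0])<.02)&(q[:,1]<-.03)&(q[:,1]>-.09);print("head",k.sum(),q[k].min(0),q[k].max(0))
k=(q[:,2]>.088)&(q[:,2]<.1)&(abs(q[:,0])<.03)&(abs(q[:,1])<.06)
h,e=np.histogram(q[k,1],np.arange(-.04,.06,.0025));print([(round(float(a),4),int(b)) for a,b in zip(e,h) if b])
k=(q[:,2]>.06)&(q[:,2]<.09)&(abs(q[:,0]+.003)<.01)&(q[:,1]>.036)&(q[:,1]<.06);print("collar",k.sum(),q[k].min(0),q[k].max(0))
t,dd=imaging.get_image("top");ct=imaging.camera_params("top");np.savez("t3.npz",im=t,d=dd,**ct)
cv2.imwrite("pics/t3.png",cv2.resize(t[170:240,215:305],None,fx=8,fy=8,interpolation=2))
E
```

```text
t 5.85 pos [ 0.4984 -0.0475  0.2092] jack [-0.0074 -0.0735  0.2092] yaw_y 82.09 tilt 1.11 F [-0.7  0.1 -0.1] w 0.501
t 5.9 pos [ 0.4983 -0.0476  0.209 ] jack [-0.0074 -0.0736  0.209 ] yaw_y 82.08 tilt 1.09 F [-0.6  0.1  0.5] w 0.503
head 687 [-0.01664197 -0.06156517  0.06929392] [ 0.00918302 -0.03001276  0.08906368]
[(-0.02, 104), (-0.0175, 124), (-0.015, 127), (-0.0125, 113), (-0.01, 41), (-0.005, 49), (-0.0025, 95), (0.0, 95), (0.0025, 91), (0.005, 93), (0.0075, 77), (0.01, 9), (0.0225, 20), (0.025, 174), (0.0275, 112), (0.03, 110), (0.0325, 86), (0.035, 3)]
collar 125 [-0.00940617  0.04066064  0.0734952 ] [0.00425467 0.05003246 0.08268838]
```

View pics/w3.png

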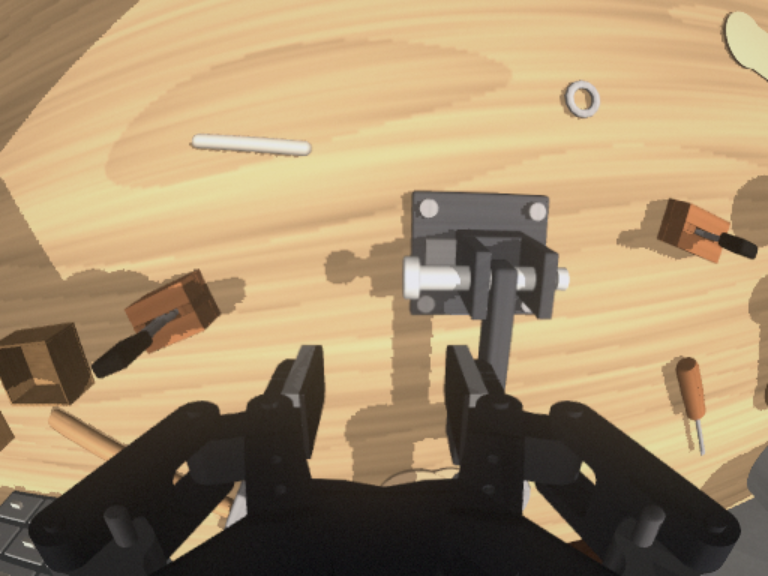

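View pics/t3.png

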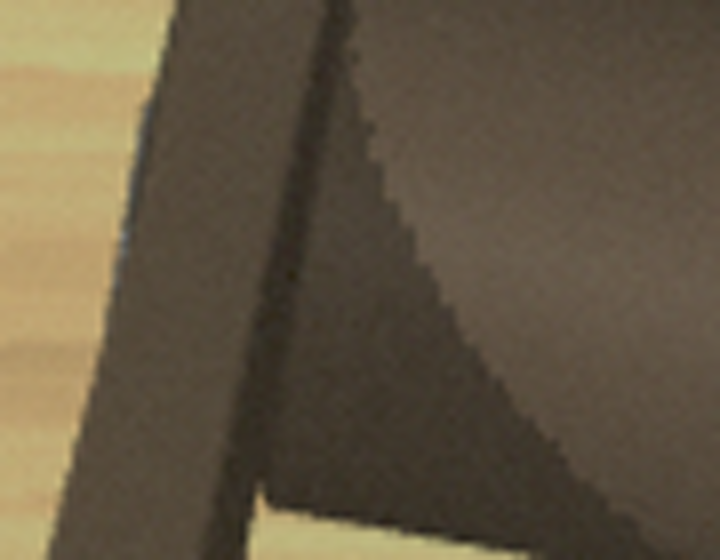

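drive_tool:
  motion:
    - [[0.5,3.5,0,0,0.5],[0.5,5.2,0,0,0.5],[0.5,5.2,0,0,0.5],[0.5,5.2,0,0,0.5],[0.3,4,0,0,0.5],[0,3,0,0,0.5],[0,0,0,-0.165,0.5],[0,0,0,-0.165,0.5],[0,0,0,-0.165,0.5],[0,0,0,-0.165,0.5],[0,0,0,-0.165,0.5],[0,0,0,-0.165,0.5],[0,0,0,-0.165,0.5],[0,0,0,-0.165,0.5],[0,0,0,0,0.5]]

```text
clock: 7.82
position: [0.5112, 0.2147, 0.2003]
ee_rot: [-1.791, 2.581, -0.012]
ft_force: [0.3, -0.5, 0.4]
gripper_width: 0.503
```

```bash
python3 - <<'E'
from h import *
s,R=st();print(R[:,2],s["joint_positions"])
c=imaging.camera_params("wrist");im,d=imaging.get_image("wrist");np.savez("w4.npz",im=im,d=d,**c)
cv2.imwrite("pics/w4.png",cv2.resize(im,None,fx=1.5,fy=1.5))
go((.5135,.231,.12),158)
print([(r["p"],w(r["point"],c)) for r in imaging.search_frame("clip","wrist")])
for r in imaging.trace("clip","wrist"):
    print(r["p"],r["mask"].sum(),[ (a.min(),a.max()) for a in np.nonzero(r["mask"])])
E
```

```text
t 7.825 pos [0.5112 0.2147 0.2003] jack [-0.0296  0.188   0.2003] yaw_y 159.51 tilt 0.44 F [ 0.3 -0.5  0.4] w 0.503
[ 0.00453664 -0.00623539 -0.99997027] [ 0.34787703  0.38181076  1.85229169 -0.00941778  0.90537246 -2.4302938 ]
t 7.875 pos [0.5112 0.2147 0.2003] jack [-0.0296  0.188   0.2003] yaw_y 159.36 tilt 0.44 F [-1.7  0.7 -0.4] w 0.501
cm tool [-1.64  0.41  8.02]
turn 0.024
[(0.97, array([0.51004438, 0.22827135, 0.08899908]))]
0.88 410 [(np.int64(181), np.int64(219)), (np.int64(255), np.int64(268))]
```

View pics/w4.png

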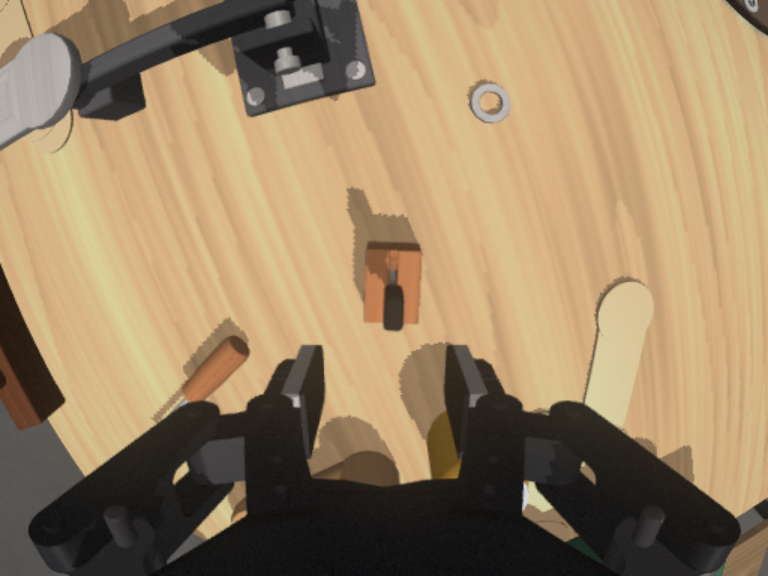

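```bash
python3 - <<'E'
from h import *
z=np.load("w4.npz");s,R=st();P,u,v=wcloud(z["d"],z)
T=(P-s["position"])@R
k=(P[:,2]>.055)&(P[:,2]<.11)&(abs(P[:,0]-.5135)<.035)&(abs(P[:,1]-.231)<.035)
for lo in(.055,.065,.075,.085,.09):
    j=k&(P[:,2]>=lo)&(P[:,2]<lo+(.01 if lo<.085 else .005))
    if j.sum():print(lo,j.sum(),T[j].min(0).round(4),T[j].max(0).round(4),P[j].mean(0).round(4))
j=k&(P[:,2]>.085);r=cv2.minAreaRect(P[j,:2].astype(np.float32)*1000);print(r)
k=(abs(P[:,2]-.033)<.004)&(abs(P[:,0]-.5135)<.045)&(abs(P[:,1]-.231)<.045)
r=cv2.minAreaRect(P[k,:2].astype(np.float32)*1000);print("rack",r)
E
```

```text
t 7.975 pos [0.5113 0.2149 0.2005] jack [-0.0295  0.1882  0.2005] yaw_y 159.35 tilt 0.45 F [-0.7  0.6  0.2] w 0.501
0.065 36 [-0.0203 -0.0008  0.1255] [-0.0066  0.0114  0.1348] [0.5096 0.2232 0.0704]
0.075 38 [-0.0174 -0.0008  0.1159] [-0.0064  0.0112  0.1253] [0.5097 0.223  0.0803]
0.085 30 [-0.0242 -0.0008  0.1105] [-0.0066  0.011   0.1154] [0.51   0.2253 0.0883]
0.09 288 [-0.0288 -0.0008  0.1057] [-0.0069  0.011   0.1104] [0.5131 0.2319 0.0924]
((513.26220703125, 232.58734130859375), (22.209638595581055, 11.753281593322754), 69.4823989868164)
rack ((513.2739868164062, 232.45358276367188), (55.27370834350586, 40.10005569458008), 67.66766357421875)
```

drive_tool:
  motion:
    - [[-1.78,0.51,0,0,0.5],[0,0,3,0,0.5],[0,0,3,0,0.5],[0,0,0,0,0.5]]

```text
clock: 8.48
position: [0.5143, 0.2367, 0.1397]
ee_rot: [-1.775, 2.588, -0.012]
ft_force: [-0.2, 0.7, 0.1]
gripper_width: 0.499
```

```bash
python3 - <<'E'
from h import *
s,R=st()
c=imaging.camera_params("wrist");im,d=imaging.get_image("wrist");np.savez("w5.npz",im=im,d=d,**c)
cv2.imwrite("pics/w5.png",im)
go((.5133,.2325,.064),159.4)
P,u,v=wcloud(d,c);T=(P-s["position"])@R
k=(P[:,2]>.085)&(P[:,2]<.1)&(abs(P[:,0]-.5135)<.025)&(abs(P[:,1]-.231)<.025)&(abs(T[:,1])<.016)&(abs(T[:,0])<.016)
print(T[k].min(0),T[k].max(0))
E
```

```text
t 8.475 pos [0.5143 0.2367 0.1397] jack [-0.0294  0.2103  0.1397] yaw_y 158.9 tilt 0.49 F [-0.2  0.7  0.1] w 0.499
t 8.525 pos [0.515  0.237  0.1409] jack [-0.0287  0.2106  0.1409] yaw_y 158.91 tilt 0.55 F [ 0.2 -0.1  0.2] w 0.5
cm tool [0.47 0.07 7.69]
turn -0.008
[-0.00659129 -0.00613045  0.0451044 ] [0.01526937 0.00620645 0.05475913]
```

View pics/w5.png

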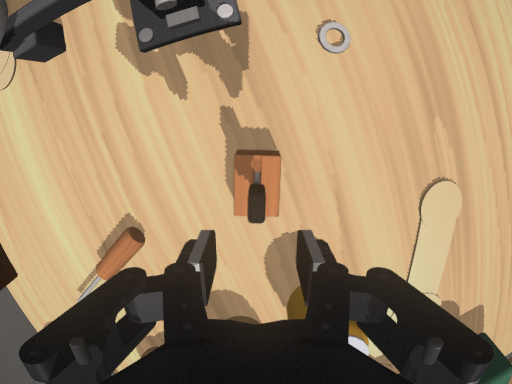

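drive_tool:
  motion:
    - [[0.45,0,1,0,0.5],[0,0,3,0,0.5],[0,0,2.5,0,0.5],[0,0,0.7,0,0.5],[0,0,0,0,0.5]]

```text
clock: 9.15
position: [0.517, 0.2336, 0.0711]
ee_rot: [-1.768, 2.582, -0.015]
ft_force: [0.1, -0.8, 0.9]
gripper_width: 0.501
```

```bash
python3 - <<'E'
from h import *
s,R=st()
c=imaging.camera_params("wrist");im,d=imaging.get_image("wrist")
cv2.imwrite("pics/w6.png",im)
go((.5133,.2325,.064),159.4)
P,u,v=wcloud(d,c);T=(P-s["position"])@R
k=(P[:,2]>.085)&(P[:,2]<.1)&(abs(T[:,1])<.016)&(abs(T[:,0])<.016)
print(T[k].min(0),T[k].max(0))
E
```

```text
t 9.15 pos [0.517  0.2336 0.0711] jack [-0.0263  0.2075  0.0711] yaw_y 158.81 tilt 0.89 F [ 0.1 -0.8  0.9] w 0.501
t 9.2 pos [0.5172 0.2336 0.0714] jack [-0.0262  0.2076  0.0714] yaw_y 158.81 tilt 0.92 F [-0.6  0.4 -0.8] w 0.496
cm tool [0.25 0.33 0.73]
turn -0.01
[-0.00943116 -0.002787   -0.02397202] [ 0.01329326  0.00936405 -0.01401845]
```

View pics/w6.png

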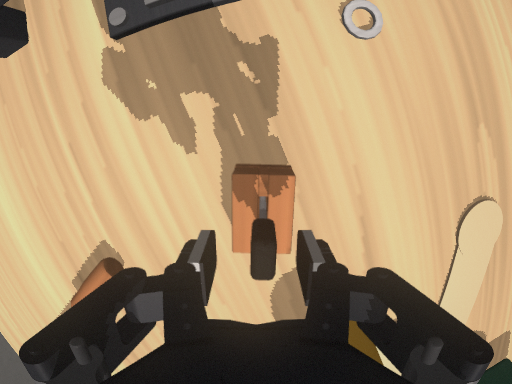

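drive_tool:
  motion:
    - [[0.2,0.35,0.7,0,0.5],[0,0,0.1,0,0.4],[0,0,0,0,0],[0,0,0,0,0],[0,0,0,0,0],[0,0,0,0,0],[0,0,0,0,0],[0,0,0,0,0]]

```text
clock: 10.2
position: [0.5136, 0.2334, 0.0648]
ee_rot: [-1.767, 2.58, -0.016]
ft_force: [-1.5, -0.1, -0.6]
gripper_width: 0.131
```

```bash
python3 - <<'E'
from h import *
s,R=st()
print(s["wrist_torque"])
E
```

```text
t 10.2 pos [0.5136 0.2334 0.0648] jack [-0.0296  0.2069  0.0648] yaw_y 158.8 tilt 1.03 F [-1.5 -0.1 -0.6] w 0.131
[0.08429101 0.20201365 0.00747861]
```

drive_tool:
  motion:
    - [[0,0,-0.5,0,0],[0,0,-1,0,0],[0,0,-1.5,0,0],[0,0,-2,0,0],[0,0,-3,0,0],[0,0,-3,0,0],[0,0,0,0,0],[0,0,0,0,0]]

```text
clock: 11.2
position: [0.5125, 0.2336, 0.1841]
ee_rot: [-1.764, 2.576, -0.018]
ft_force: [0.2, -0.0, -0.6]
gripper_width: 0.128
```

```bash
python3 - <<'E'
from h import *
s,R=st()
c=imaging.camera_params("wrist");im,d=imaging.get_image("wrist");np.savez("w7.npz",im=im,d=d,**c,R2=R,p=s["position"])
cv2.imwrite("pics/w7.png",cv2.resize(im,None,fx=1.5,fy=1.5))
t,_=imaging.get_image("side");cv2.imwrite("pics/s7.png",cv2.resize(t[100:260,170:330],None,fx=4,fy=3.6,interpolation=2))
go(jack(-.003,.045,.145),82.3)
E
```

```text
t 11.2 pos [0.5125 0.2336 0.1841] jack [-0.0308  0.207   0.1841] yaw_y 158.8 tilt 1.29 F [ 0.2 -0.  -0.6] w 0.128
t 11.3 pos [0.5125 0.2336 0.1836] jack [-0.0308  0.207   0.1836] yaw_y 158.8 tilt 1.26 F [-0.7 -0.1 -0.4] w 0.13
cm tool [15.13 -6.42  3.86]
turn 1.335
```

View pics/w7.png

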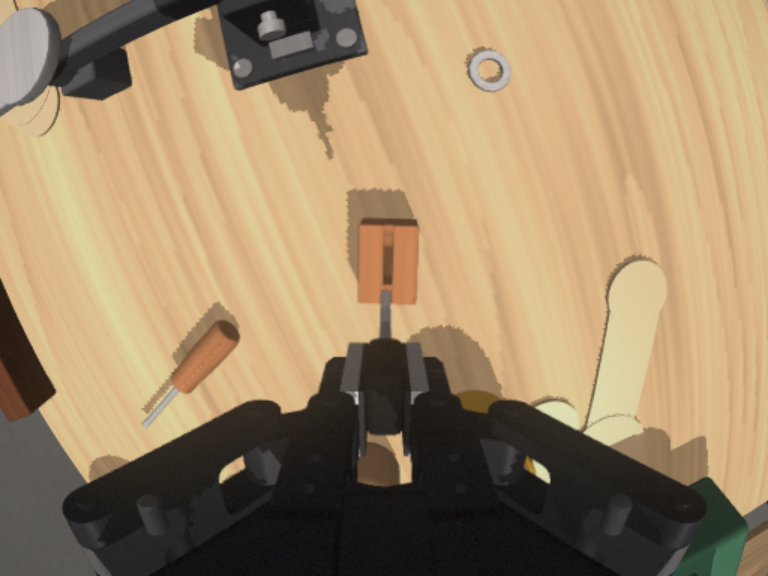

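View pics/s7.png

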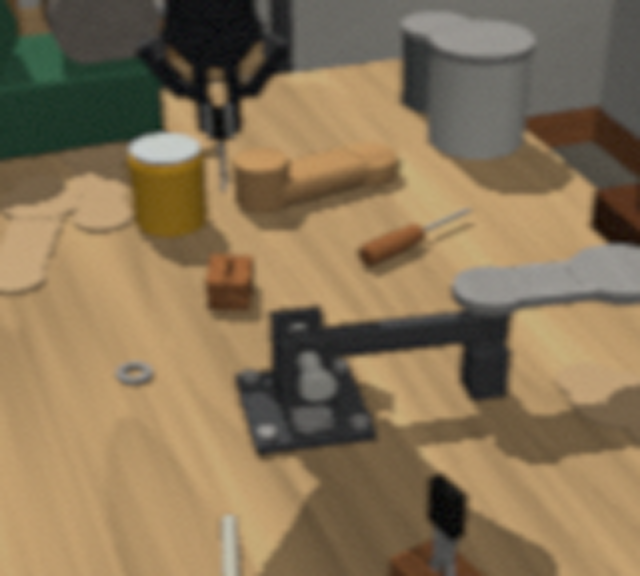

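drive_tool:
  motion:
    - [[0,0,0,0.167,0],[0,0,0,0.167,0],[0,0,0,0.167,0],[0,0,0,0.167,0],[0,0,0,0.167,0],[0,0,0,0.167,0],[0,0,0,0.167,0],[0,0,0,0.166,0],[0,0,0,0,0],[0,0,0,0,0]]

```text
clock: 12.55
position: [0.508, 0.2317, 0.175]
ee_rot: [0.269, 3.122, -0.006]
ft_force: [-0.1, -0.1, -0.8]
gripper_width: 0.131
```

```bash
python3 - <<'E'
from h import *
z=np.load("w7.npz");P,u,v=wcloud(z["d"],z);T=(P-z["p"])@z["R2"]
for lo in np.arange(-.03,.06,.005):
    k=(T[:,2]>=lo)&(T[:,2]<lo+.005)&(abs(T[:,1])<.012)&(abs(T[:,0])<.025)
    if k.sum():print(round(lo,3),k.sum(),T[k].min(0).round(4),T[k].max(0).round(4))
go(jack(-.003,.065,.18),82)
E
```

```text
-0.03 1192 [-0.0114 -0.0119 -0.03  ] [ 0.0117  0.0119 -0.025 ]
-0.025 273 [ 0.0087 -0.012  -0.025 ] [ 0.0118  0.0117 -0.0201]
-0.02 241 [ 0.0094 -0.012  -0.02  ] [ 0.0118  0.012  -0.015 ]
-0.015 228 [ 0.009  -0.0119 -0.015 ] [ 0.0118  0.0119 -0.01  ]
-0.01 208 [ 0.0098 -0.0119 -0.01  ] [ 0.0118  0.012  -0.005 ]
-0.005 115 [ 0.0091 -0.0115 -0.005 ] [ 0.0118  0.0117 -0.0001]
0.0 5 [ 0.0104 -0.0046  0.0003] [0.0111 0.0042 0.0008]
0.005 10 [ 0.0079 -0.0016  0.006 ] [0.0094 0.0012 0.0099]
0.01 21 [ 0.0061 -0.0016  0.0104] [0.0086 0.0023 0.0147]
0.015 19 [ 0.0069 -0.0017  0.0152] [0.0084 0.0018 0.0198]
0.02 16 [ 0.0067 -0.0017  0.0201] [0.008  0.0019 0.0246]
0.025 27 [ 0.0069 -0.0018  0.0251] [0.0085 0.0019 0.03  ]
0.03 38 [ 0.0073 -0.0018  0.0301] [0.0101 0.002  0.035 ]
0.035 6 [ 0.0097 -0.0006  0.035 ] [0.0103 0.0013 0.0357]
0.04 6 [ 0.007  -0.0019  0.0444] [0.0086 0.0007 0.045 ]
0.045 47 [ 0.0063 -0.0019  0.0451] [0.012  0.0021 0.05  ]
0.05 28 [ 0.0094 -0.002   0.0501] [0.0131 0.0021 0.0546]
t 12.55 pos [0.508  0.2317 0.175 ] jack [-0.035   0.2044  0.175 ] yaw_y 80.15 tilt 0.51 F [-0.1 -0.1 -0.8] w 0.131
cm tool [ -3.74 -13.81  -0.43]
turn -0.032
```

drive_tool:
  motion:
    - [[-1,-3,0,-0.032,0],[-1.4,-4.5,0,0,0],[-1,-4,0,0,0],[0,-1.5,0,0,0],[0,0,0,0,0],[0,0,0,0,0]]

```text
clock: 13.3
position: [0.5233, 0.0958, 0.1748]
ee_rot: [0.19, 3.129, -0.006]
ft_force: [-0.5, 1.3, -0.4]
gripper_width: 0.127
```

```bash
python3 - <<'E'
from h import *
s,R=st();print(R[:,2])
c=imaging.camera_params("wrist");im,d=imaging.get_image("wrist");np.savez("w8.npz",im=im,d=d,**c,R2=R,p=s["position"])
cv2.imwrite("pics/w8.png",cv2.resize(im,None,fx=1.5,fy=1.5))
P,u,v=wcloud(d,c);q=tojack(P);T=(P-s["position"])@R
k=(q[:,2]>.088)&(q[:,2]<.1)&(abs(q[:,0])<.03)&(abs(q[:,1])<.06)&(abs(T[:,1])>.008)
h,e=np.histogram(q[k,1],np.arange(-.04,.06,.0025));print([(round(float(a),4),int(b)) for a,b in zip(e,h) if b])
far=k&(q[:,1]>.02);print(q[far].min(0),q[far].max(0))
for x0 in(-.02,-.01,0,.01):
    j=far&(abs(q[:,0]-x0)<.004)
    if j.sum():print(x0,j.sum(),np.percentile(q[j,1],[2,98]))
k=(q[:,2]>.06)&(q[:,2]<.09)&(abs(q[:,0]+.003)<.012)&(q[:,1]>.0395)&(q[:,1]<.056)&(T[:,2]>.07);print("collar",k.sum(),q[k].min(0),q[k].max(0))
go(jack(-.003,.055,.143),82)
E
```

```text
t 13.3 pos [0.5233 0.0958 0.1748] jack [-0.0017  0.0718  0.1748] yaw_y 83.06 tilt 0.46 F [-0.5  1.3 -0.4] w 0.127
[ 0.00671676 -0.0043399  -0.99996802]
[(-0.02, 33), (-0.0175, 141), (-0.015, 151), (-0.0125, 152), (-0.01, 184), (-0.005, 62), (-0.0025, 117), (0.0, 120), (0.0025, 121), (0.005, 125), (0.0075, 114), (0.01, 18), (0.0225, 3), (0.025, 141), (0.0275, 165), (0.03, 162), (0.0325, 176), (0.035, 74)]
[-0.02355526  0.02488044  0.08804666] [0.02043168 0.03569167 0.09593182]
-0.02 145 [0.02582417 0.03566617]
-0.01 136 [0.02543189 0.03548088]
0 125 [0.02577725 0.03538723]
0.01 128 [0.02518444 0.03526696]
collar 203 [-0.0096803   0.03964198  0.06752387] [0.00533882 0.04947891 0.08340727]
t 13.35 pos [0.5233 0.096  0.1747] jack [-0.0018  0.072   0.1747] yaw_y 83.08 tilt 0.46 F [-0.5  0.8 -0.1] w 0.134
cm tool [ 0.16 -1.68  3.18]
turn 0.019
```

View pics/w8.png

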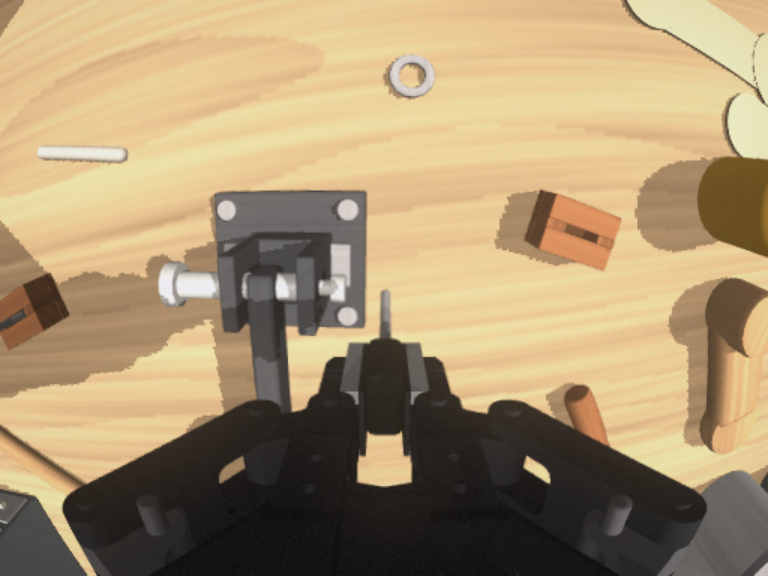

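drive_tool:
  motion:
    - [[0,-0.8,1,0.02,0],[0,-0.8,1.5,0,0],[0,0,0.5,0,0],[0,0,0,0,0],[0,0,0,0,0]]

```text
clock: 13.98
position: [0.521, 0.0815, 0.1428]
ee_rot: [0.219, 3.127, -0.006]
ft_force: [0.4, -0.6, 1.2]
gripper_width: 0.132
```

```bash
cat >> h.py <<'E'
def look(n):
    s,R=st();c=imaging.camera_params("wrist");im,d=imaging.get_image("wrist");np.savez(n+".npz",im=im,d=d,**c,R2=R,p=s["position"])
    cv2.imwrite(f"pics/{n}.png",cv2.resize(im[100:300,100:420],None,fx=2.5,fy=2.5,interpolation=2))
    P,u,v=wcloud(d,c);q=tojack(P);T=(P-s["position"])@R
    k=(q[:,2]>.089)&(q[:,2]<.1)&(abs(q[:,0])<.022)&(q[:,1]>.02)&(q[:,1]<.0375)&(T[:,2]>.03)&~((abs(T[:,1])<.0035)&(T[:,2]<.056))
    print("fork",k.sum(),np.percentile(q[k],[2,98],axis=0).round(4))
    k=(T[:,2]>.004)&(T[:,2]<.056)&(abs(T[:,1])<.006)&(abs(T[:,0])<.02)
    print("clip jack",k.sum(),np.percentile(q[k],[2,98],axis=0).round(4),"tool",np.percentile(T[k],[2,98],axis=0).round(4))
    k=(q[:,2]>.06)&(q[:,2]<.09)&(abs(q[:,0]+.003)<.012)&(q[:,1]>.0395)&(q[:,1]<.056)&(T[:,2]>.056)
    if k.sum():print("collar",k.sum(),np.percentile(q[k],[1,99],axis=0).round(4))
    return s,R
E
python3 - <<'E'
from h import *
look("w9"); go(jack(-.0015,.0384,.143),81.8)
E
```

```text
t 13.975 pos [0.521  0.0815 0.1428] jack [-0.0021  0.0574  0.1428] yaw_y 82.0 tilt 0.44 F [ 0.4 -0.6  1.2] w 0.132
fork 828 [[-0.0213  0.0256  0.0917]
 [ 0.0183  0.0356  0.0951]]
clip jack 220 [[-0.0149  0.0557  0.0901]
 [-0.009   0.0597  0.1342]] tool [[ 0.0071 -0.0016  0.0086]
 [ 0.0132  0.0025  0.0527]]
collar 266 [[-0.0093  0.0399  0.0724]
 [ 0.0044  0.0495  0.0825]]
t 14.025 pos [0.5211 0.0815 0.1429] jack [-0.0021  0.0574  0.1429] yaw_y 82.0 tilt 0.44 F [-0.   0.6 -0.8] w 0.131
cm tool [-0.07 -1.9  -0.  ]
turn 0.004
```

View pics/w9.png

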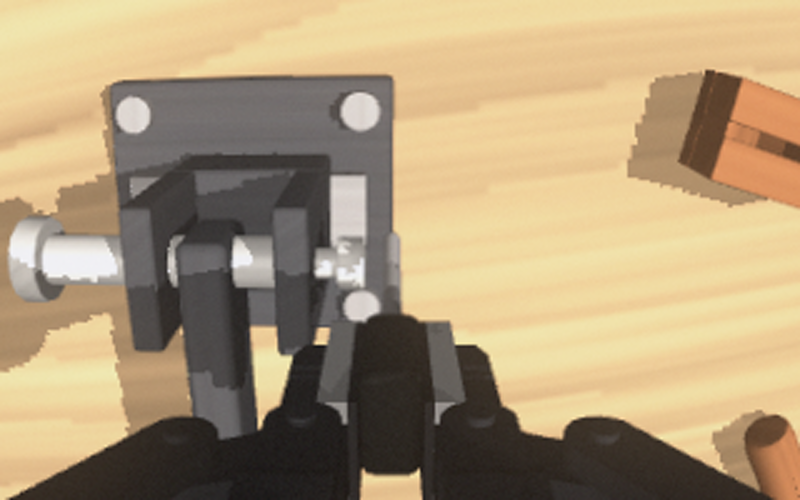

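drive_tool:
  motion:
    - [[0,-0.8,0,0,0],[0,-0.7,0,0,0],[0,0,0,0,0],[0,0,0,0,0]]

```text
clock: 14.52
position: [0.5193, 0.0655, 0.1438]
ee_rot: [0.219, 3.126, -0.006]
ft_force: [-0.9, -0.4, 0.2]
gripper_width: 0.132
```

```bash
python3 - <<'E'
from h import *
look("w10"); go(jack(-.0015,.0384,.143),81.8)
E
```

```text
t 14.525 pos [0.5193 0.0655 0.1438] jack [-0.0017  0.0413  0.1438] yaw_y 81.99 tilt 0.51 F [-0.9 -0.4  0.2] w 0.132
fork 649 [[-0.0213  0.0252  0.0924]
 [ 0.0095  0.0349  0.0951]]
clip jack 219 [[-0.0143  0.0396  0.0907]
 [-0.0085  0.0437  0.1359]] tool [[ 0.0071 -0.0016  0.0078]
 [ 0.0131  0.0025  0.0529]]
collar 145 [[-0.0097  0.0444  0.0733]
 [ 0.0047  0.0489  0.0828]]
t 14.575 pos [0.5193 0.0656 0.1437] jack [-0.0017  0.0413  0.1437] yaw_y 82.0 tilt 0.51 F [-0.3 -0.  -0.3] w 0.129
cm tool [-0.02 -0.29  0.07]
turn 0.003
```

View pics/w10.png

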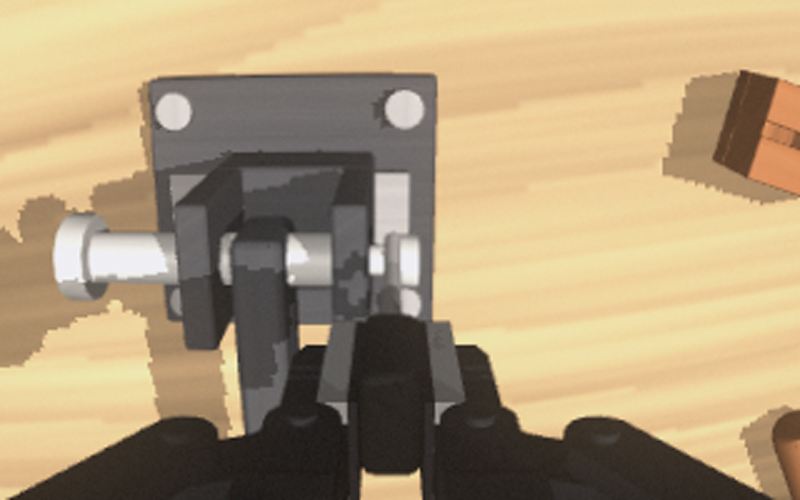

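drive_tool:
  motion:
    - [[0,-0.2,0.2,0,0],[0,0,0,0,0]]

```text
clock: 14.82
position: [0.519, 0.0636, 0.1416]
ee_rot: [0.218, 3.126, -0.006]
ft_force: [0.5, -0.0, -1.0]
gripper_width: 0.135
```

drive_tool:
  motion:
    - [[0,-0.1,0,0,0]]

```text
clock: 14.95
position: [0.5188, 0.0627, 0.1415]
ee_rot: [0.218, 3.126, -0.006]
ft_force: [-0.2, 0.1, -0.1]
gripper_width: 0.135
```

drive_tool:
  motion:
    - [[0,-0.1,0,0,0]]

```text
clock: 15.08
position: [0.5187, 0.0616, 0.1415]
ee_rot: [0.218, 3.126, -0.006]
ft_force: [-0.1, -0.6, -0.5]
gripper_width: 0.127
```

```bash
python3 - <<'E'
from h import *
st()
E
```

```text
t 15.075 pos [0.5187 0.0616 0.1415] jack [-0.0018  0.0373  0.1415] yaw_y 82.02 tilt 0.5 F [-0.1 -0.6 -0.5] w 0.127
```

drive_tool:
  motion:
    - [[0,-0.1,0,0,0]]

```text
clock: 15.2
position: [0.5186, 0.0607, 0.1415]
ee_rot: [0.218, 3.126, -0.005]
ft_force: [-0.5, 3.1, -0.3]
gripper_width: 0.129
```

drive_tool:
  motion:
    - [[0,-0.1,0,0,0]]

```text
clock: 15.32
position: [0.5186, 0.0601, 0.1416]
ee_rot: [0.219, 3.126, -0.004]
ft_force: [0.0, 8.6, -1.1]
gripper_width: 0.129
```

```bash
python3 - <<'E'
from h import *
look("w11")
E
```

```text
t 15.325 pos [0.5186 0.0601 0.1416] jack [-0.0017  0.0358  0.1416] yaw_y 82.0 tilt 0.5 F [ 0.   8.6 -1.1] w 0.129
fork 461 [[-0.0214  0.0251  0.0924]
 [ 0.0084  0.0322  0.095 ]]
clip jack 504 [[-0.0204  0.03    0.0893]
 [ 0.0056  0.0388  0.1311]] tool [[-0.007  -0.0056  0.0104]
 [ 0.019   0.0031  0.0521]]
collar 269 [[-0.0096  0.0397  0.0739]
 [ 0.0046  0.0492  0.0826]]
```

View pics/w11.png

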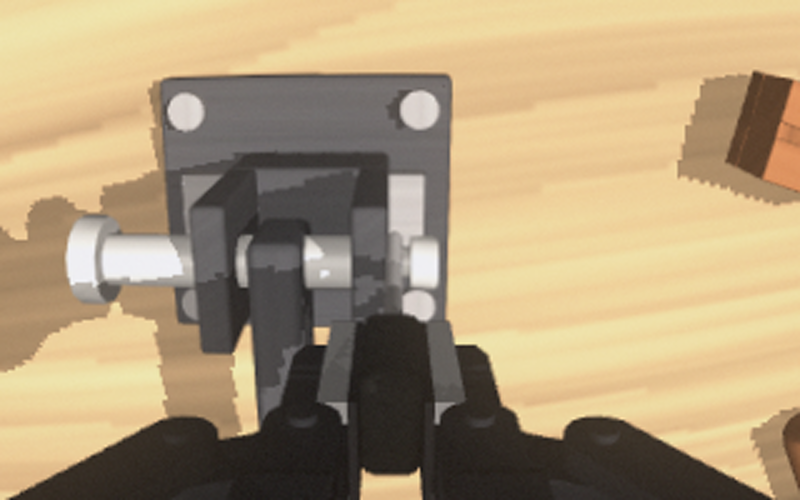

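drive_tool:
  motion:
    - [[0,0.19,0,0,0],[0,0,0,0,0],[0,0,0,0,0]]

```text
clock: 15.75
position: [0.5188, 0.0619, 0.1416]
ee_rot: [0.218, 3.126, -0.004]
ft_force: [0.1, 0.5, -0.1]
gripper_width: 0.131
```

```bash
python3 - <<'E'
from h import *
look("w12")
E
```

```text
t 15.75 pos [0.5188 0.0619 0.1416] jack [-0.0017  0.0376  0.1416] yaw_y 82.0 tilt 0.5 F [ 0.1  0.5 -0.1] w 0.131
fork 571 [[-0.0213  0.0252  0.0925]
 [ 0.0083  0.0339  0.0952]]
clip jack 418 [[-0.0203  0.0318  0.089 ]
 [ 0.0057  0.04    0.1316]] tool [[-0.0071 -0.0057  0.0099]
 [ 0.0189  0.0025  0.0525]]
collar 253 [[-0.0095  0.0408  0.0733]
 [ 0.0047  0.0495  0.0826]]
```

View pics/w12.png

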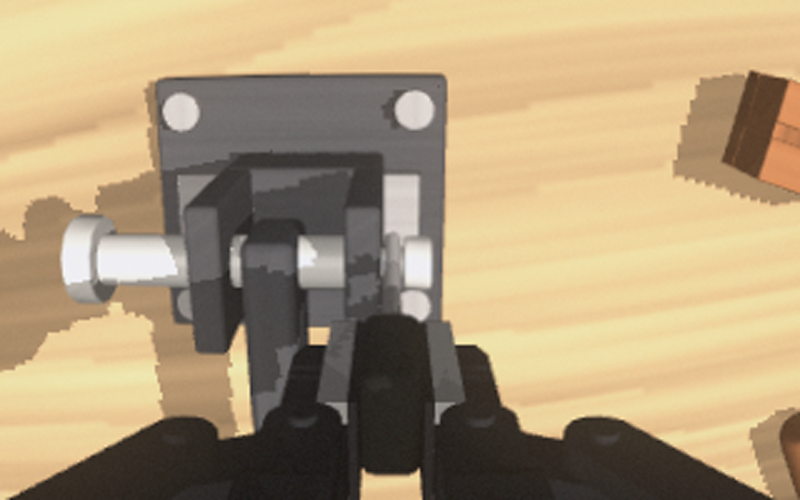

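drive_tool:
  motion:
    - [[0,0,0.2,0,0],[0,0,0.2,0,0]]

```text
clock: 16.05
position: [0.5189, 0.0618, 0.1375]
ee_rot: [0.219, 3.125, -0.004]
ft_force: [-0.1, -0.4, -0.1]
gripper_width: 0.13
```

drive_tool:
  motion:
    - [[0,0,0.15,0,0]]

```text
clock: 16.18
position: [0.5189, 0.0617, 0.1357]
ee_rot: [0.219, 3.126, -0.004]
ft_force: [0.1, -0.4, -0.7]
gripper_width: 0.129
```

drive_tool:
  motion:
    - [[0,0,0.15,0,0]]

```text
clock: 16.3
position: [0.5189, 0.0617, 0.1341]
ee_rot: [0.219, 3.126, -0.004]
ft_force: [0.8, -1.3, -0.3]
gripper_width: 0.13
```

drive_tool:
  motion:
    - [[0,0,0.15,0,0]]

```text
clock: 16.42
position: [0.5188, 0.0617, 0.1325]
ee_rot: [0.219, 3.126, -0.004]
ft_force: [-0.1, -0.6, -0.7]
gripper_width: 0.125
```

```bash
python3 - <<'E'
from h import *
look("w13")
E
```

```text
t 16.425 pos [0.5188 0.0617 0.1325] jack [-0.0016  0.0374  0.1325] yaw_y 82.0 tilt 0.5 F [-0.1 -0.6 -0.7] w 0.125
fork 513 [[-0.0215  0.0253  0.0927]
 [ 0.0045  0.0334  0.0951]]
clip jack 536 [[-0.0202  0.0315  0.0774]
 [ 0.0029  0.0433  0.122 ]] tool [[-0.0042 -0.0059  0.0104]
 [ 0.0189  0.0059  0.055 ]]
collar 24 [[-0.0098  0.0406  0.0728]
 [-0.0053  0.049   0.0762]]
```

View pics/w13.png

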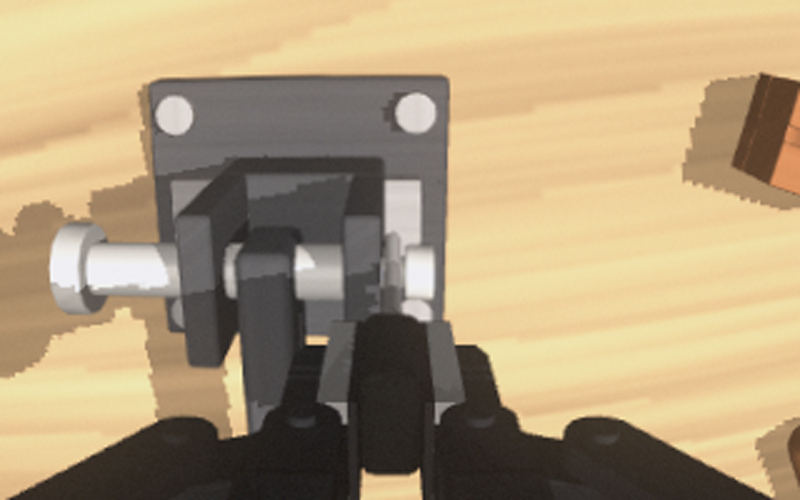

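drive_tool:
  motion:
    - [[0,0.03,0.15,0,0],[0,0,0.15,0,0]]

```text
clock: 16.73
position: [0.5189, 0.062, 0.1292]
ee_rot: [0.219, 3.126, -0.004]
ft_force: [1.5, -0.6, -0.1]
gripper_width: 0.127
```

drive_tool:
  motion:
    - [[0,0,0.15,0,0],[0,0,0.1,0,0]]

```text
clock: 16.98
position: [0.5189, 0.062, 0.1264]
ee_rot: [0.219, 3.126, -0.004]
ft_force: [-0.7, -0.3, -0.3]
gripper_width: 0.13
```

drive_tool:
  motion:
    - [[0,0,0.1,0,0]]

```text
clock: 17.1
position: [0.5189, 0.062, 0.1254]
ee_rot: [0.219, 3.126, -0.004]
ft_force: [0.7, -0.2, 0.2]
gripper_width: 0.13
```

drive_tool:
  motion:
    - [[0,0,0.1,0,0]]

```text
clock: 17.23
position: [0.5192, 0.062, 0.1244]
ee_rot: [0.219, 3.125, -0.004]
ft_force: [1.3, 0.3, 1.3]
gripper_width: 0.13
```

drive_tool:
  motion:
    - [[0,0,0.1,0,0]]

```text
clock: 17.35
position: [0.5195, 0.062, 0.1235]
ee_rot: [0.219, 3.125, -0.004]
ft_force: [1.2, 0.1, 2.0]
gripper_width: 0.131
```

drive_tool:
  motion:
    - [[0,0,0.1,0,0]]

```text
clock: 17.48
position: [0.5197, 0.062, 0.1226]
ee_rot: [0.219, 3.124, -0.004]
ft_force: [0.7, 0.1, 4.4]
gripper_width: 0.126
```

drive_tool:
  motion:
    - [[0,0,0.1,0,0]]

```text
clock: 17.6
position: [0.5198, 0.062, 0.1217]
ee_rot: [0.219, 3.124, -0.004]
ft_force: [0.4, -0.5, 6.7]
gripper_width: 0.129
```

drive_tool:
  motion:
    - [[0,0,0.1,0,0]]

```text
clock: 17.73
position: [0.52, 0.0621, 0.1209]
ee_rot: [0.218, 3.124, -0.004]
ft_force: [0.5, -0.0, 8.1]
gripper_width: 0.125
```

drive_tool:
  motion:
    - [[0,0,0.1,0,0]]

```text
clock: 17.85
position: [0.5202, 0.062, 0.1201]
ee_rot: [0.218, 3.123, -0.004]
ft_force: [0.5, 0.1, 3.5]
gripper_width: 0.128
```

drive_tool:
  motion:
    - [[0,0,0.1,0,0]]

```text
clock: 17.98
position: [0.5201, 0.062, 0.1191]
ee_rot: [0.218, 3.123, -0.004]
ft_force: [0.2, -0.4, 2.6]
gripper_width: 0.129
```

drive_tool:
  motion:
    - [[0,0,0.1,0,0]]

```text
clock: 18.1
position: [0.52, 0.0621, 0.118]
ee_rot: [0.219, 3.123, -0.004]
ft_force: [0.3, 0.3, 2.9]
gripper_width: 0.133
```

drive_tool:
  motion:
    - [[0,0,0.1,0,0]]

```text
clock: 18.23
position: [0.52, 0.062, 0.1169]
ee_rot: [0.218, 3.124, -0.004]
ft_force: [-0.3, -0.4, 1.7]
gripper_width: 0.131
```

drive_tool:
  motion:
    - [[0,0,0.1,0,0]]

```text
clock: 18.35
position: [0.5199, 0.062, 0.1157]
ee_rot: [0.218, 3.124, -0.004]
ft_force: [-0.4, -0.1, 0.9]
gripper_width: 0.127
```

drive_tool:
  motion:
    - [[0,0,0.1,0,0]]

```text
clock: 18.48
position: [0.5198, 0.062, 0.1145]
ee_rot: [0.218, 3.124, -0.004]
ft_force: [-0.6, 0.4, 0.3]
gripper_width: 0.133
```

drive_tool:
  motion:
    - [[0,0,0.1,0,0],[0,0,0.1,0,0]]

```text
clock: 18.73
position: [0.5197, 0.062, 0.1122]
ee_rot: [0.219, 3.124, -0.004]
ft_force: [0.1, 0.5, 0.1]
gripper_width: 0.127
```

drive_tool:
  motion:
    - [[0,0,0.1,0,0],[0,0,0,0,0]]

```text
clock: 18.98
position: [0.5196, 0.062, 0.1109]
ee_rot: [0.218, 3.125, -0.004]
ft_force: [-0.3, -0.0, -1.5]
gripper_width: 0.13
```

```bash
python3 - <<'E'
from h import *
look("w14")
E
```

```text
t 18.975 pos [0.5196 0.062  0.1109] jack [-0.001   0.0378  0.1109] yaw_y 82.0 tilt 0.55 F [-0.3 -0.  -1.5] w 0.13Traceback (most recent call last):
  File "<stdin>", line 2, in <module>
  File "h.py", line 43, in look
    print("fork",k.sum(),np.percentile(q[k],[2,98],axis=0).round(4))
                         ~~~~~~~~~~~~~^^^^^^^^^^^^^^^^^^^^
    return _quantile_unchecked(
        a, q, axis, out, overwrite_input, method, keepdims, weights)
    return _ureduce(a,
                    func=_quantile_ureduce_func,
    ...<5 lines>...
                    overwrite_input=overwrite_input,
                    method=method)
    r = func(a, **kwargs)
    result = _quantile(arr,
                       quantiles=q,
    ...<2 lines>...
                       out=out,
                       weights=wgt)
    slices_having_nans = np.isnan(arr[-1, ...])
                                  ~~~^^^^^^^^^
IndexError: index -1 is out of bounds for axis 0 with size 0
```

View pics/w14.png

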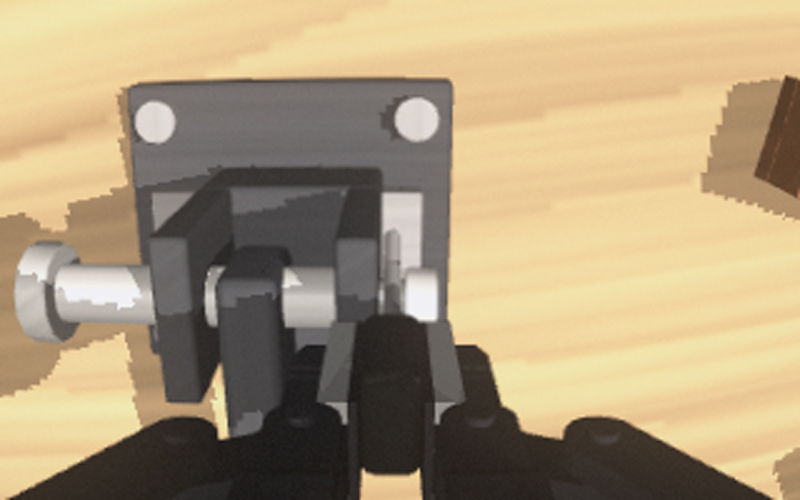

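drive_tool:
  motion:
    - [[0,0,0.1,0,0],[0,0,0,0,0]]

```text
clock: 19.27
position: [0.5196, 0.062, 0.1099]
ee_rot: [0.219, 3.125, -0.004]
ft_force: [-0.0, 0.6, -2.5]
gripper_width: 0.128
```

drive_tool:
  motion:
    - [[0,0,0.08,0,0]]

```text
clock: 19.4
position: [0.5197, 0.062, 0.1091]
ee_rot: [0.218, 3.124, -0.004]
ft_force: [0.1, -0.2, -1.5]
gripper_width: 0.127
```

drive_tool:
  motion:
    - [[0,0,0.08,0,0]]

```text
clock: 19.52
position: [0.5198, 0.062, 0.1083]
ee_rot: [0.219, 3.124, -0.004]
ft_force: [0.2, 0.0, 1.1]
gripper_width: 0.125
```

drive_tool:
  motion:
    - [[0,0,0,0,0.2],[0,0,0,0,0.3],[0,0,0,0,0.35],[0,0,0,0,0.35]]

```text
clock: 20.02
position: [0.5197, 0.062, 0.1084]
ee_rot: [0.219, 3.124, -0.004]
ft_force: [-0.2, -0.7, 0.0]
gripper_width: 0.356
```

```bash
python3 - <<'E'
from h import *
st();im,d=imaging.get_image("wrist");cv2.imwrite("pics/w15.png",cv2.resize(im[100:300,100:420],None,fx=2.5,fy=2.5))
E
```

```text
t 20.025 pos [0.5197 0.062  0.1084] jack [-0.0008  0.0378  0.1084] yaw_y 82.0 tilt 0.57 F [-0.2 -0.7  0. ] w 0.356
```

View pics/w15.png

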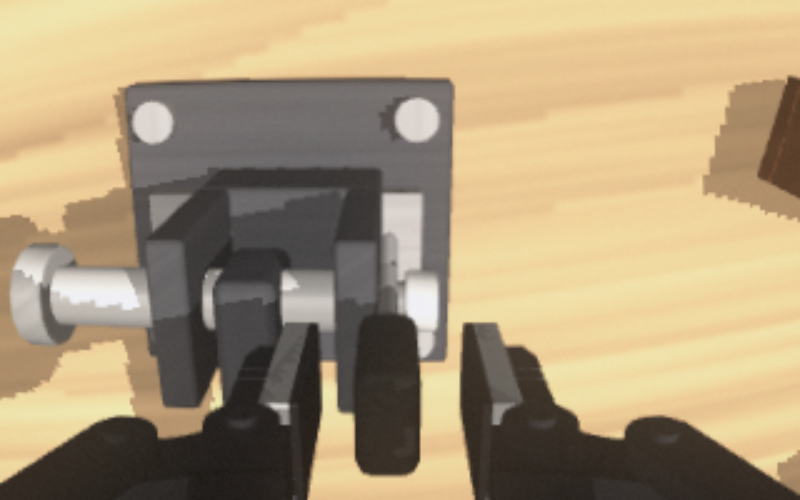

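drive_tool:
  motion:
    - [[0,0,-1,0,0.35],[0,0,-2,0,0.35],[0,0,-3,0,0.35],[0,0,-4,0,0.35],[0,3,0,0,0.35],[3,5,0,0,0.35],[3,5,0,0,0.35],[0,5,0,0,0.35],[0,5,0,0,0.35],[0,0,0,0,0.35],[0,0,0,0,0.35]]

```text
clock: 21.45
position: [0.4916, 0.3056, 0.2186]
ee_rot: [0.221, 3.118, 0.0]
ft_force: [-0.5, 0.5, -0.2]
gripper_width: 0.352
```

```bash
python3 - <<'E'
from h import *
st()
c=imaging.camera_params("wrist");im,d=imaging.get_image("wrist");cv2.imwrite("pics/w16.png",cv2.resize(im,None,fx=1.5,fy=1.5))
t,d=imaging.get_image("side");c=imaging.camera_params("side");cv2.imwrite("pics/s16.png",cv2.resize(t[160:235,215:300],None,fx=8,fy=8,interpolation=2))
for cam in("side","top"):
    im,d=imaging.get_image(cam);c=imaging.camera_params(cam);P,u,v=cloud(d,c);q=tojack(P)
    k=(abs(q[:,0])<.03)&(q[:,1]>.02)&(q[:,1]<.06)&(q[:,2]>.102)&(q[:,2]<.16)
    print(cam,k.sum(),q[k].min(0) if k.sum() else 0,q[k].max(0) if k.sum() else 0)
    k=(abs(q[:,0]+.003)<.02)&(q[:,1]<-.045)&(q[:,1]>-.1)&(q[:,2]>.06);print("head",np.percentile(q[k,1],[1,99]))
    if cam=="top":cv2.imwrite("pics/t16.png",cv2.resize(im[170:240,215:305],None,fx=8,fy=8,interpolation=2))
E
```

```text
t 21.45 pos [0.4916 0.3056 0.2186] jack [-0.0611  0.2755  0.2186] yaw_y 81.91 tilt 0.91 F [-0.5  0.5 -0.2] w 0.352
side 68 [-0.01081566  0.02849662  0.10219459] [0.00875577 0.04101093 0.13974172]
head [-0.06377909 -0.05253867]
top 52 [-0.01074476  0.03018183  0.10737955] [0.00967669 0.04230206 0.14174088]
head [-0.06184515 -0.04550107]
```

View pics/w16.png

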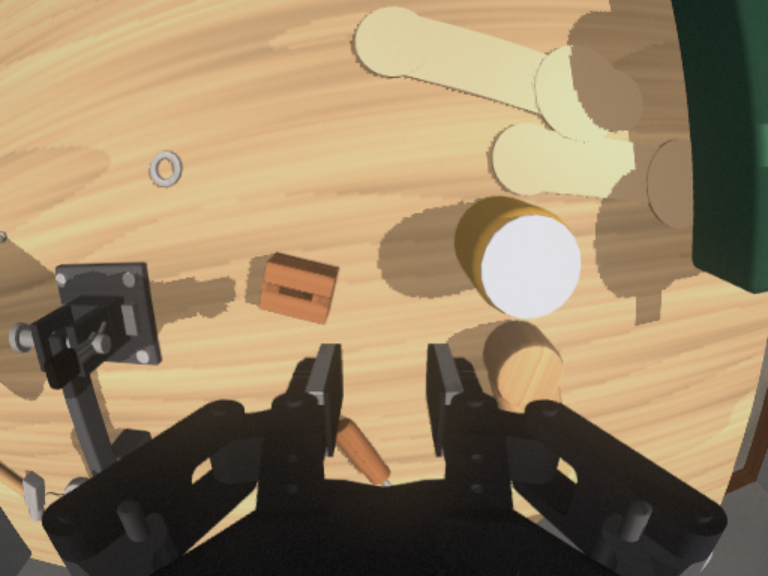

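View pics/s16.png

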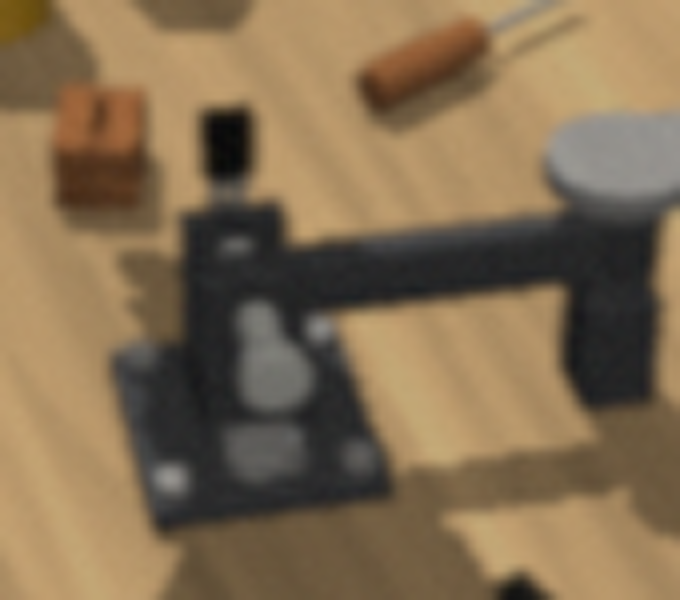

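View pics/t16.png

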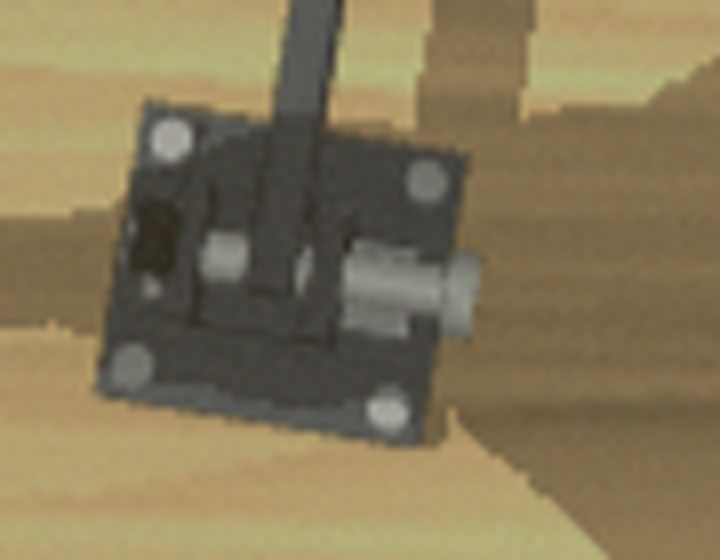

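```bash
python3 - <<'E'
from h import *
st();print(ticket.sign_off())
E
```

```text
t 21.65 pos [0.4919 0.3047 0.2185] jack [-0.0606  0.2747  0.2185] yaw_y 81.8 tilt 0.91 F [ 0.5 -0.1  0.5] w 0.348
the job is handed in; nothing more can be done
None
```

I pushed the cross pin home, snapped the small clip onto its groove, let go and handed the job in at 21.7 s. No verdict came back, and the leg angles can't be read directly.

- **Pin:** I pushed the head with the closed fingers until it met its stop, where the force read 17 N. In the final images the head face is about 62–64 mm from the middle of the jack base. With the fork about 7.7 mm off-centre, the depth images put the pin home to within about 2 mm.
- **Clip:** I lifted it from its rack and touched the fork's +y face with it at about 9 N, then backed off to mid-gap. I pressed it down in 1 mm steps; the force peaked at about 8 N and then dropped as it snapped past the throat.
- **Seating:** The pressing force crossed zero at the seat before I released. After release it stands in the groove: its origin is about 74–76 mm high and about 37 mm to the +y side. It leans 2–3° towards the fork.
- **Forces:** The highest contact force I read was 17 N, against the 25 N limit. I only read force at the end of each move call.
- **Rest of the bench:** I never approached the big clip or the other items, and the final pictures of those in view showed nothing displaced. The gripper is clear of everything.

Nothing disagreed by more than the cameras' roughly 2 mm accuracy. The height estimates spread about 2 mm: 74–75 mm by feel, about 76 mm from the cameras.

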